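# Charge the jar mill and set it running

### The arm

A 7-joint arm with a two-finger parallel gripper is mounted at the origin on the work surface. World frame = base frame: x ahead of the robot, y to its left, z up, the work surface at z = 0. Lengths are in m, angles in rad, forces in N, time in s.
With the tool pointing down it reaches from about 0.425 to 0.925 m from the base axis. Payload 6.8 kg.
Tool frame: the origin (TCP) lies at the centre of the arm's flange, where the gripper is bolted on; the fingertips stand 173 mm ahead of it and the grasp point (between the pads) lies 155 mm ahead of it; z points along the fingers, y is the direction in which the jaws open and shut (so a half turn about z gives the same grasp; the last joint's range is limited). The gripper opens to 85 mm and grips with 20 to 120 N. Pads are 22 mm wide; open, the fingers measure 114 mm over their backs; the gripper's body (76 mm by 85 mm) begins 54 mm behind the grasp point. The pads swing forward as they close: fully open they stand 13 mm farther back than shut.
Start: joints at [-1.237, 0.477, 0.022, 1.555, -0.011, 1.109, -0.083], TCP at [0.289, 0.61, 0.405] pointing down, gripper open.
Joint ranges: [-2.96, 2.96], [-0.34, 2.1], [-1.41, 1.46], [0.24, 2.44], [-1.37, 4.51], [0.17, 1.92], [-2.96, 2.96]. Speed limits (rad/s): [2.39, 2.39, 3.14, 3.14, 3.14, 3.14, 3.14].

### API

Orientations are given as a rotation vector (axis times angle).
In Python, from bench import readout, grab_frame, camera_model, r gives the robot as it stands.
- The arm moves only by the tool apply_moves, never from a script. Its argument "deltas" is a list of rows, each an object with "xyz": the shift along the world's x, y, z in m, a list of three; "turn": the turn about the world's z in rad. In form: [{"xyz": [dx, dy, dz], "turn": turn}, ...]. A call has 1 to 12 rows; each row shifts and turns the commanded pose from where the row before left it; what a row does not reach is not made up. A row lasts 1/12 s, in which the tool goes at most 41.7 mm and 7.16 degrees, less where a joint would pass 70% of its speed; a pose out of reach is approached as far as the arm can. A call with a gripper value outside its range is refused whole. "claw" is the gripper's target within -1 to 1 (shut at 1, half-way at 0, fully open at -1), set as the call begins (left out, the last holds). The fingers move at their own pace and stop on an object; "squeeze" is the grip in N (left out, the last holds). Time passes only in rows, so rows that do not move let the fingers close. It gives the time, the measured TCP pose, the force and the opening at its end, in the units of the state.
- readout.get_obs(): the state, without advancing time (a new reading comes with each control period).
- grab_frame(name): name is "scene" or "side" or "wrist"; returns the picture (420x560x3 uint8, red, green, blue); there is no depth.
- camera_model(name): a dict with "intrinsics" (3x3 intrinsics, pixels), "k1" (the pictures are not rectified: a ray, as slopes to the right and down, at radius r is drawn at 1 + k1 r^2 times it, then the intrinsics apply), "R" (3x3) and "t" (3): a world point X has camera coordinates R X + t. Camera axes: x right, y down, z forward; pixel columns grow to the right and rows downward; lengths in m; the calibration is good to about 2 mm. A picture is of the moment at which its call begins: read the wrist's pose just before it. camera_model takes no time and is no camera call; for the wrist camera it gives the pose at the moment of the call.
- r.hand_in(): hands the job in, once; it reports no verdict.
The state is a dict: "clock": time; "joints": joint angles; "qvel": joint speeds; "tau": joint torques, N m; "tcp_pos": TCP position; "orientation": TCP orientation; "contact_force": force on the tool from outside, world axes, zero at the start; "moment": the same for the moment, N m; "grip_width": finger opening in m.
Only numpy, scipy, OpenCV 4.12 (cv2) and the standard library are available. Lean on these libraries where they do the work, as an engineer would, in place of code of your own. Each camera call takes 0.05 s, during which the arm holds its last target.

### The job

Get the jar mill going with the next batch: first turn its selector to off and keep it off while you handle the jars, then lay every jar from the wooden rack lengthwise on the rollers, in one row starting at the fixed end plate. Slide the end stop up so that it closes the row against the end plate, with no more than about 10 mm of play in all, then set the selector to the two-dot mark and let go. Leave the mug and the glaze jar where they stand.

Things in the scene. Friction and masses are not known exactly. Their poses are not given: they have to be found in the camera images.
- mill: The jar mill, a grey bench machine 530 mm long, 150 mm deep, bolted down across the table. Origin on the table, mid-depth; y along its two rollers towards its open end, x to its far side. Rubber rollers 28 mm diameter, fixed while off, parallel to y at x = +-31 mm, axes 85 mm high, 400 mm long from the end plate. The stop's guide rods: x = +-64 mm, 76 mm high.
- bay_end (a point): Fixed end plate closing one end of the rollers; this point is on its inner face, 116 mm above the table, on the axis that a jar has when it lies on the rollers. Axes as the mill: y runs from the plate along the rollers towards the end stop. A jar laid between the rollers has its centre at x = 0, z = 0 here. The plate's top is 16 mm above this point.
- stop (a joint): Slide of the end stop, a steel plate across the rollers on two guide rods. 0 is fully open, its face 360 mm from the end plate; grows as it moves towards the plate (to 0.235 m), so the space between the faces is 360 mm minus this. It stays where it is left. 3 N moves it; each jar it pushes along the rollers adds 2 to 5 N.
- stop_face (a point): The stop's jar-side face, at the height of the jars' axis (axes as bay_end). The stop's plate is 8 mm thick, behind this face (+y); its top is 34 mm above this point.
- stop_grip (a point): Grip of the end stop: an upright black bar, 12 mm thick along the rollers (y), 56 mm wide across them (x), on top of the stop's plate. This point is the bar's centre, 176 mm above the table and 8 mm behind the stop's face; the bar reaches 20 mm above and 26 mm below it. Can be pinched from above with fingers closing along y.
- selector (a joint): Rotary selector of the mill, rad, growing clockwise seen from above. Four notches 40 degrees apart, marked on the black panel round it: off (open ring) 0, one dot 0.698, two dots 1.396, three dots 2.094. It clicks into the nearest notch when let go; turning it from notch to notch takes about 0.08 N m.
- selector_grip (a point): Knob of the selector, on the control box beyond the end plate: a black bar 46 x 14 mm, 32 mm high, on a disc of 46 mm diameter. This point is on its vertical axis, 150 mm above the table, 11 mm below the bar's top. Its x axis runs along the bar to the white pointer end: 60 degrees counter-clockwise (from above) of the mill's x at off, 20 degrees clockwise of it at two dots.
- rack: Plywood carrying rack, loose, 94 x 404 x 70 mm, in front of the mill and about parallel to it; origin under its centre, y along it. Four places in one row (y = -144, -48, 48, 144 mm); jars lie along y, axis 50 mm above its underside, on strips 29 mm high. The 70 mm side boards are cut down to the strips for 52 mm at each place, for fingers either side of a jar. It may get knocked.
- jar1_c (a point): Closed mill jar, white porcelain, two black rubber tyres, a lid with a clamp bar at one end: 80 mm long, barrel 57 mm diameter where gripped (60 mm over the tyres, which lie 24 to 34 mm either side of the middle), 0.35 kg. This point is its centre, y its long axis (either way round). Starts lying in the rack. May be absent.
- jar2_c (a point): Closed mill jar, like jar1 (see there); this point is its centre, y its long axis. May be absent.
- jar3_c (a point): Closed mill jar, like jar1 (see there); this point is its centre, y its long axis. May be absent.
- jar4_c (a point): Closed mill jar, like jar1 (see there); this point is its centre, y its long axis. May be absent.
- mug: White mug, 76 mm diameter, 90 mm high, on the table at the left; origin at the centre of its underside. Not to be disturbed.
- glaze_jar: Screw-top glaze jar, 68 mm diameter, 100 mm high, on the table behind the mill; origin at the centre of its underside. Not to be disturbed.
Things that resemble listed ones, but are neither listed nor needed, are in the scene too. What is shaped like the part that bears jar3_c but blue, purple or red is not meant.

How it is judged:
By the outcome, as a careful person would: the job done as asked, in the order asked, and still so for the second after the job is handed in, with the robot touching nothing.
Of jar1, jar2, jar3, jar4 only 2 to 4 are there at a start; the rules pass over those that are not, and their reading is None.
At some moment in a run one of rack may be knocked a few centimetres aside while the robot is not near it.
It also fails if it takes over 210 s, if anything falls off the work surface, if the arm or the gripper's body presses on something with over 40 N, if the wrist force passes 120 N, or if a joint passes its speed limit or range.

## Working session

There is one attempt and no reset: what is moved stays moved. The work goes in short steps, Python scripts to look and compute and a tool call to move; the robot and the scene stay as the last step left them, time stands still between calls to the robot, and variables do not carry over. Pictures are saved under pics/ and viewed, and the job is handed in when it is done.

Besides the shell and the picture viewer there is one more tool, called as name([rows], argument=value, ...), one row to a line, values as JSON. apply_moves: Moves the arm, as the interface text tells. Its arguments: {"type":"object","properties":{"deltas":{"type":"array"},"claw":{"type":"number"},"squeeze":{"type":"number"}},"required":["deltas"]}

```bash
ls; mkdir -p pics; cat > h.py <<'E'
import numpy as np, cv2
from bench import readout, grab_frame, camera_model, r
def save(name,fn):
    im=grab_frame(name); cv2.imwrite('pics/'+fn,cv2.cvtColor(im,cv2.COLOR_RGB2BGR)); return im
def proj(m,X):
    X=np.atleast_2d(X).astype(float); c=X@np.array(m['R']).T+np.array(m['t'])
    s=c[:,:2]/c[:,2:]; r2=(s**2).sum(1,keepdims=True); s=s*(1+m['k1']*r2)
    K=np.array(m['intrinsics']); return s@K[:2,:2].T+K[:2,2]
def ray(m,uv):
    K=np.array(m['intrinsics']); d=np.linalg.solve(K[:2,:2],np.array(uv,float)-K[:2,2])
    s=d.copy()
    for _ in range(30): s=d/(1+m['k1']*(s@s))
    R=np.array(m['R']); o=-R.T@np.array(m['t']); v=R.T@np.array([s[0],s[1],1]); return o,v
def onz(m,uv,z):
    o,v=ray(m,uv); return o+v*(z-o[2])/v[2]
def tri(l):
    A=np.zeros((3,3));b=np.zeros(3)
    for m,uv in l:
        o,v=ray(m,uv); v=v/np.linalg.norm(v); P=np.eye(3)-np.outer(v,v); A+=P;b+=P@o
    return np.linalg.solve(A,b)
E
python3 - <<'E'
from h import *
print(readout.get_obs())
for n in ['scene','side','wrist']:
    m=camera_model(n); save(n,n+'0.png'); R=np.array(m['R']);print(n,m['k1'],np.array(m['intrinsics']).tolist(),(-R.T@np.array(m['t'])).round(3),R.round(3).tolist())
E
```

```text
pics
{'clock': 0.0, 'joints': array([-1.23712468,  0.47785187,  0.02235515,  1.55648406, -0.01149575,
        1.10930751, -0.08311309]), 'qvel': array([-2.84493302e-04,  7.38258926e-04,  2.57671199e-05, -1.07939104e-03,
       -7.19472518e-04,  6.43667179e-04, -1.10535601e-03]), 'tau': array([ 3.31811361e-05, -5.96457195e+01,  1.60807963e+00, -2.81191170e+01,
        1.25291423e-02,  9.36638389e-03,  4.15559043e-06]), 'tcp_pos': array([0.28847054, 0.60994081, 0.40367724]), 'orientation': array([-6.88250793e-01, -3.06500020e+00,  2.98998222e-03]), 'contact_force': array([ 0.51541333, -0.43482053, -0.2599423 ]), 'moment': array([-0.01107162, -0.00710853, -0.04154688]), 'grip_width': 0.08516722462418591}
scene -0.08829460266431173 [[479.4071854469121, 0.0, 283.78897374654457], [0.0, 479.4071854469121, 215.58267497565882], [0.0, 0.0, 1.0]] [ 0.979 -0.675  1.296] [[0.871, 0.491, -0.011], [0.384, -0.694, -0.609], [-0.307, 0.527, -0.793]]
side -0.04040455527289259 [[493.3236305876568, 0.0, 279.02824643518665], [0.0, 493.3236305876568, 211.9085782980457], [0.0, 0.0, 1.0]] [0.279 1.378 0.877] [[-0.982, -0.19, -0.011], [-0.088, 0.505, -0.858], [0.168, -0.842, -0.513]]
wrist -0.03191173266515368 [[346.19538835128407, 0.0, 283.3086345386861], [0.0, 346.19538835128407, 207.31570367312708], [0.0, 0.0, 1.0]] [0.228 0.638 0.372] [[0.427, 0.904, -0.003], [0.873, -0.411, 0.262], [0.236, -0.114, -0.965]]
```

View pics/scene0.png

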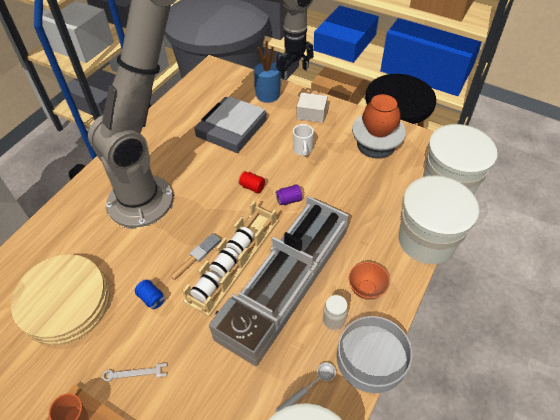

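View pics/side0.png

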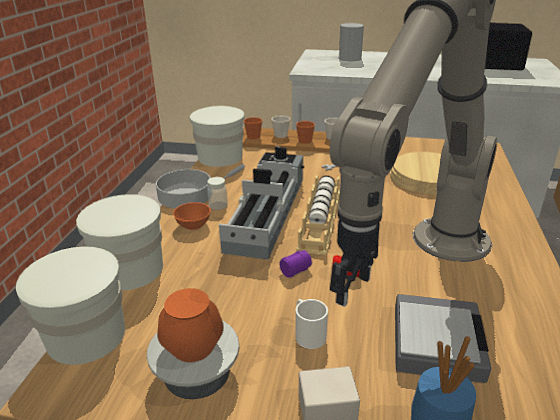

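View pics/wrist0.png

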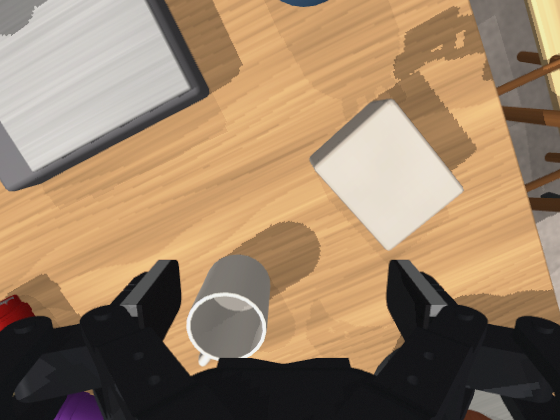

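```bash
python3 - <<'E'
import cv2
a=cv2.imread('pics/scene0.png')[190:360,170:360]
cv2.imwrite('pics/s_crop.png',cv2.resize(a,None,fx=3.5,fy=3.5,interpolation=cv2.INTER_CUBIC)[:600,:800])
a=cv2.imread('pics/side0.png')[140:265,215:345]
cv2.imwrite('pics/d_crop.png',cv2.resize(a,None,fx=4.6,fy=4.6,interpolation=cv2.INTER_CUBIC)[:600,:800])
E
```

```text
(no output)
```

View pics/s_crop.png

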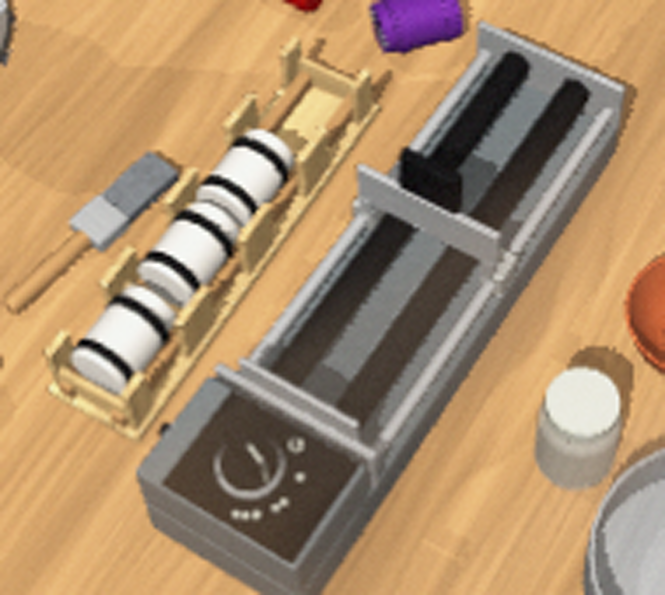

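View pics/d_crop.png

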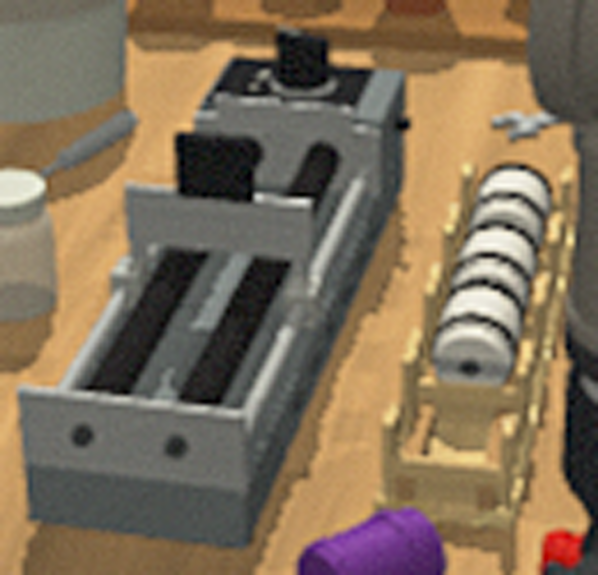

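```bash
python3 - <<'E'
from h import *
m=camera_model('scene')
def S(u,v,z): 
    p=onz(m,(170+(u)/3.5,190+v/3.5),z); return p.round(3)
print('plate',S(217,370,.132),S(378,455,.132))
print('stop',S(360,168,.150),S(500,240,.150))
print('knob disc',S(248,470,.13), 'grip top',S(431,170,.196))
print('rack base',S(50,390,0),S(135,435,0),S(380,100,0))
for j in [(128,325),(187,250),(240,180)]: print('jar top',S(*j,.08))
print('glaze',S(582,400,.1))
print('open end',S(480,25,.1),S(625,92,.1))
m=camera_model('side')
def D(u,v,z): return onz(m,(215+u/4.6,140+v/4.6),z).round(3)
print('side stop top',D(128,190,.15),D(312,205,.15),'grip',D(215,140,.196))
print('knob top',D(302,35,.161))
E
```

```text
plate [ 0.54  -0.21   0.132] [ 0.686 -0.211  0.132]
stop [ 0.548 -0.001  0.15 ] [ 0.683 -0.007  0.15 ]
knob disc [ 0.606 -0.269  0.13 ] grip top [ 0.616 -0.002  0.196]
rack base [ 0.375 -0.245  0.   ] [ 0.464 -0.243  0.   ] [0.469 0.166 0.   ]
jar top [ 0.433 -0.19   0.08 ]
jar top [ 0.436 -0.105  0.08 ]
jar top [ 0.436 -0.022  0.08 ]
glaze [ 0.795 -0.079  0.1  ]
open end [0.546 0.222 0.1  ] [0.696 0.215 0.1  ]
side stop top [0.668 0.016 0.15 ] [0.538 0.016 0.15 ] grip [0.604 0.02  0.196]
knob top [ 0.594 -0.245  0.161]
```

apply_moves([
  {"xyz": [0.013, -0.035, 0.002], "turn": -0.069},
  {"xyz": [0.013, -0.035, 0.002], "turn": -0.069},
  {"xyz": [0.013, -0.035, 0.002], "turn": -0.069},
  {"xyz": [0.013, -0.035, 0.002], "turn": -0.069},
  {"xyz": [0.013, -0.035, 0.002], "turn": -0.069},
  {"xyz": [0.013, -0.035, 0.002], "turn": -0.069},
  {"xyz": [0.013, -0.035, 0.002], "turn": -0.069},
  {"xyz": [0.013, -0.035, 0.002], "turn": -0.069},
  {"xyz": [0.013, -0.035, 0.002], "turn": -0.069},
  {"xyz": [0.013, -0.035, 0.002], "turn": -0.069},
  {"xyz": [0.013, -0.035, 0.002], "turn": -0.069},
  {"xyz": [0.013, -0.035, 0.002], "turn": -0.069},
])

```text
clock: 1.15
tcp_pos: [0.4447, 0.1883, 0.4288]
orientation: [-1.867, -2.526, -0.0]
contact_force: [-0.5, 0.6, -0.1]
grip_width: 0.0854
```

apply_moves([
  {"xyz": [0.013, -0.035, 0.002], "turn": -0.069},
  {"xyz": [0.013, -0.035, 0.002], "turn": -0.069},
  {"xyz": [0.013, -0.035, 0.002], "turn": -0.069},
  {"xyz": [0.013, -0.035, 0.002], "turn": -0.069},
  {"xyz": [0.013, -0.035, 0.002], "turn": -0.069},
  {"xyz": [0.013, -0.035, 0.002], "turn": -0.069},
  {"xyz": [0.013, -0.035, 0.002], "turn": -0.069},
  {"xyz": [0.013, -0.035, 0.002], "turn": -0.069},
  {"xyz": [0.013, -0.035, 0.002], "turn": -0.069},
  {"xyz": [0.013, -0.035, 0.002], "turn": -0.069},
  {"xyz": [0.013, -0.035, 0.002], "turn": -0.069},
  {"xyz": [0.013, -0.035, 0.002], "turn": -0.069},
])

```text
clock: 2.15
tcp_pos: [0.601, -0.2313, 0.4525]
orientation: [-2.725, -1.562, 0.0]
contact_force: [0.7, 0.3, 0.1]
grip_width: 0.0853
```

apply_moves([
  {"xyz": [0, 0, 0], "turn": 0},
  {"xyz": [0, 0, 0], "turn": 0},
  {"xyz": [0, 0, 0], "turn": 0},
  {"xyz": [0, 0, 0], "turn": 0},
])

```text
clock: 2.48
tcp_pos: [0.6007, -0.2283, 0.4523]
orientation: [-2.72, -1.569, -0.0]
contact_force: [0.5, 0.2, 0.8]
grip_width: 0.0857
```

```bash
cat >> h.py <<'E'
from scipy.spatial.transform import Rotation as Ro
def st():
    o=readout.get_obs(); M=Ro.from_rotvec(o['orientation']).as_matrix()
    print('t',round(o['clock'],2),'tcp',o['tcp_pos'].round(4),'jawyaw',round(np.degrees(np.arctan2(M[1,1],M[0,1])),2),'zax',M[:,2].round(3),'q7',o['joints'][6].round(2),'F',o['contact_force'].round(1),'w',round(o['grip_width'],4))
    return o
E
python3 - <<'E'
from h import *
st(); m=camera_model('wrist'); save('wrist','w1.png')
import pickle; pickle.dump(m,open('m1.pkl','wb'))
E
```

```text
t 2.48 tcp [ 0.6007 -0.2283  0.4523] jawyaw -30.06 zax [-0.001  0.001 -1.   ] q7 0.01 F [0.5 0.2 0.8] w 0.0857
```

View pics/w1.png

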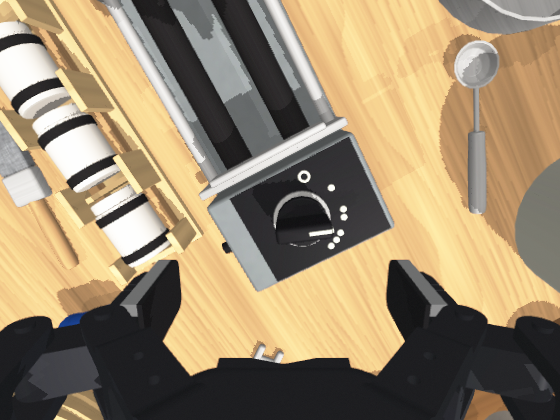

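```bash
python3 - <<'E'
from h import *
import pickle; m=pickle.load(open('m1.pkl','rb'))
a=cv2.imread('pics/w1.png')[150:280,210:400]
cv2.imwrite('pics/w1c.png',cv2.resize(a,None,fx=4,fy=4,interpolation=cv2.INTER_CUBIC))
pm=[onz(m,p,.128)[:2] for p in [(304,177),(331,187),(343.5,213),(336,240)]]
P=np.array(pm)
# circle
A=np.c_[2*P,np.ones(4)]; s=np.linalg.lstsq(A,(P**2).sum(1),rcond=None)[0]; c=s[:2]
print('centre',c,'rad',np.hypot(*(P-c).T)); print(np.degrees(np.arctan2(*(P-c).T[::-1])))
print('pointer',[onz(m,p,.161)[:2].round(4) for p in [(309,234),(332,231)]])
E
```

```text
centre [ 0.6023389  -0.25663797] rad [0.03673173 0.03713591 0.0365542  0.03696745]
[ 58.50395398  18.9233925  -22.70709594 -63.96953867]
pointer [array([ 0.6039, -0.2612]), array([ 0.6209, -0.2682])]
```

View pics/w1c.png

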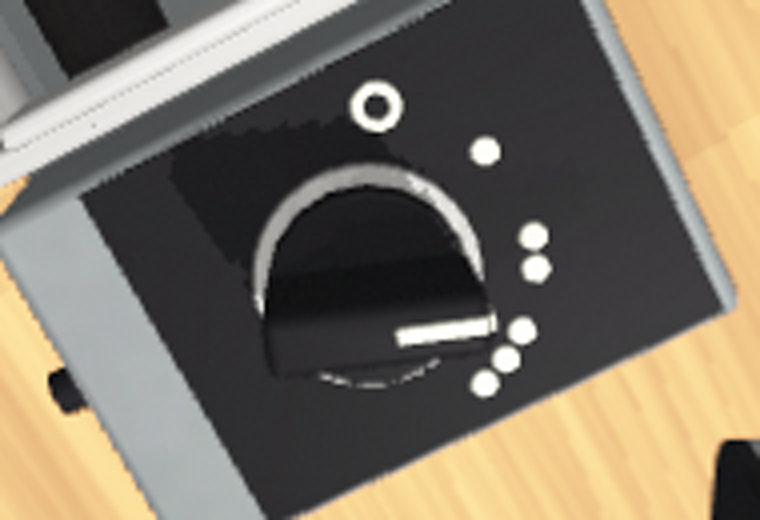

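apply_moves([
  {"xyz": [0, -0.003, -0.008], "turn": -0.119},
  {"xyz": [0, -0.003, -0.008], "turn": -0.119},
  {"xyz": [0, -0.003, -0.008], "turn": -0.119},
  {"xyz": [0, -0.003, -0.008], "turn": -0.119},
  {"xyz": [0, -0.003, -0.008], "turn": -0.119},
  {"xyz": [0, -0.003, -0.008], "turn": -0.119},
  {"xyz": [0, -0.003, -0.008], "turn": -0.119},
  {"xyz": [0, -0.003, -0.008], "turn": -0.119},
  {"xyz": [0, -0.003, -0.008], "turn": -0.119},
  {"xyz": [0, -0.003, -0.008], "turn": -0.119},
  {"xyz": [0, 0, 0], "turn": -0.119},
  {"xyz": [0, 0, 0], "turn": -0.119},
])

```text
clock: 3.53
tcp_pos: [0.6007, -0.2583, 0.3722]
orientation: [-3.081, 0.606, 0.001]
contact_force: [0.2, -0.2, -0.6]
grip_width: 0.0855
```

apply_moves([
  {"xyz": [0, 0, 0], "turn": 0},
  {"xyz": [0, 0, 0], "turn": 0},
])

```text
clock: 3.7
tcp_pos: [0.6009, -0.2585, 0.3726]
orientation: [-3.085, 0.591, 0.001]
contact_force: [0.3, 0.3, 0.2]
grip_width: 0.0853
```

```bash
python3 - <<'E'
from h import *
import pickle
st(); m=camera_model('wrist'); save('wrist','w2.png')
pickle.dump(m,open('m2.pkl','wb'))
for z,c in [(.161,(.6015,-.2585,.161)),(.161,(.6015+.023*np.cos(-.38),-.2585+.023*np.sin(-.38),.161))]: print(proj(m,c))
m=pickle.load(open('m1.pkl','rb'))
for p in [(263,0),(335,122)]: print('rod',onz(m,p,.08))
for p in [(203,196),(346,122)]: print('plate',onz(m,p,.132))
E
```

```text
t 3.7 tcp [ 0.6009 -0.2585  0.3726] jawyaw -111.7 zax [-0.  0. -1.] q7 -1.12 F [0.3 0.3 0.2] w 0.0853
[[281.66484478 234.95093528]]
[[281.69778346 194.24694838]]
rod [ 0.66582466 -0.07708675  0.08      ]
rod [ 0.6714371  -0.20240002  0.08      ]
plate [ 0.53859598 -0.19563139  0.132     ]
plate [ 0.67330234 -0.20209126  0.132     ]
```

View pics/w2.png

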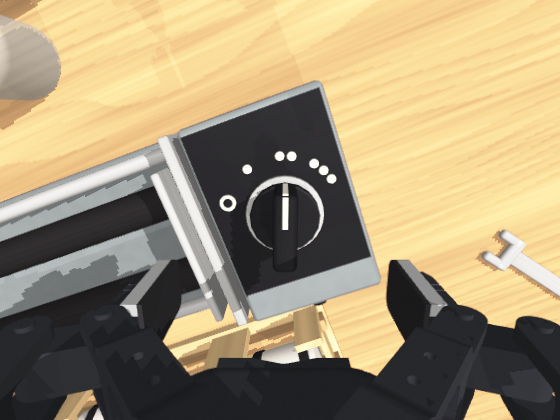

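```bash
python3 - <<'E'
import cv2
a=cv2.imread('pics/w2.png')[140:290,210:360]
cv2.imwrite('pics/w2c.png',cv2.resize(a,None,fx=4,fy=4,interpolation=cv2.INTER_CUBIC))
E
```

```text
(no output)
```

View pics/w2c.png

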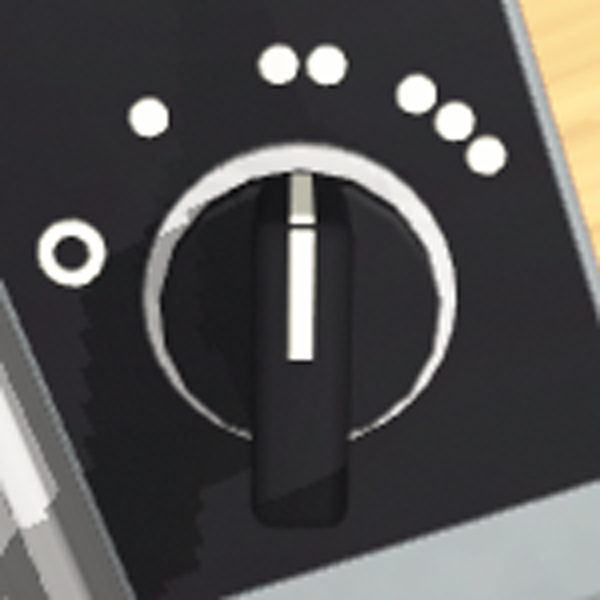

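apply_moves([
  {"xyz": [0.001, -0.002, -0.016], "turn": 0},
  {"xyz": [0, 0, -0.016], "turn": 0},
  {"xyz": [0, 0, -0.016], "turn": 0},
  {"xyz": [0, 0, -0.015], "turn": 0},
  {"xyz": [0, 0, 0], "turn": 0},
])

```text
clock: 4.17
tcp_pos: [0.6007, -0.2608, 0.306]
orientation: [-3.083, 0.597, 0.008]
contact_force: [0.2, 0.8, -1.0]
grip_width: 0.0855
```

apply_moves([
  {"xyz": [0, 0, 0], "turn": 0},
  {"xyz": [0, 0, 0], "turn": 0},
  {"xyz": [0, 0, 0], "turn": 0},
  {"xyz": [0, 0, 0], "turn": 0},
  {"xyz": [0, 0, 0], "turn": 0},
  {"xyz": [0, 0, 0], "turn": 0},
], claw=1, squeeze=25)

```text
clock: 4.67
tcp_pos: [0.6025, -0.2606, 0.3104]
orientation: [-3.081, 0.598, -0.002]
contact_force: [-2.8, 3.2, 11.7]
grip_width: 0.0135
```

apply_moves([
  {"xyz": [0, 0, 0.001], "turn": 0.117},
  {"xyz": [0, 0, 0], "turn": 0.117},
  {"xyz": [0, 0, 0], "turn": 0.117},
  {"xyz": [0, 0, 0], "turn": 0.117},
  {"xyz": [0, 0, 0], "turn": 0.117},
  {"xyz": [0, 0, 0], "turn": 0.117},
  {"xyz": [0, 0, 0], "turn": 0.117},
  {"xyz": [0, 0, 0], "turn": 0.117},
  {"xyz": [0, 0, 0], "turn": 0.117},
  {"xyz": [0, 0, 0], "turn": 0.117},
  {"xyz": [0, 0, 0], "turn": 0.117},
  {"xyz": [0, 0, 0], "turn": 0.117},
])

```text
clock: 5.67
tcp_pos: [0.6023, -0.2592, 0.3105]
orientation: [-2.732, -1.542, -0.003]
contact_force: [-0.3, 7.4, 0.0]
grip_width: 0.0131
```

apply_moves([
  {"xyz": [0, 0, 0], "turn": 0},
  {"xyz": [0, 0, 0], "turn": 0},
])

```text
clock: 5.83
tcp_pos: [0.6022, -0.2593, 0.3105]
orientation: [-2.736, -1.535, -0.004]
contact_force: [-0.0, 6.8, 0.3]
grip_width: 0.0134
```

apply_moves([
  {"xyz": [0, 0, 0], "turn": 0},
  {"xyz": [0, 0, 0], "turn": 0},
  {"xyz": [0, 0, 0], "turn": 0},
  {"xyz": [0, 0, 0.01], "turn": 0},
  {"xyz": [0, 0, 0.02], "turn": 0},
  {"xyz": [0, 0, 0.03], "turn": 0},
  {"xyz": [0, 0, 0.03], "turn": 0},
  {"xyz": [0, 0, 0], "turn": 0},
], claw=-1)

```text
clock: 6.5
tcp_pos: [0.6026, -0.2638, 0.408]
orientation: [2.736, 1.528, 0.01]
contact_force: [1.6, -1.6, 1.1]
grip_width: 0.0856
```

```bash
python3 - <<'E'
from h import *
import pickle
st(); m=camera_model('wrist'); save('wrist','w3.png')
pickle.dump(m,open('m3.pkl','wb'))
E
```

```text
t 6.5 tcp [ 0.6026 -0.2638  0.408 ] jawyaw -31.65 zax [ 0.01  -0.004 -1.   ] q7 0.05 F [ 1.6 -1.6  1.1] w 0.0856
```

View pics/w3.png

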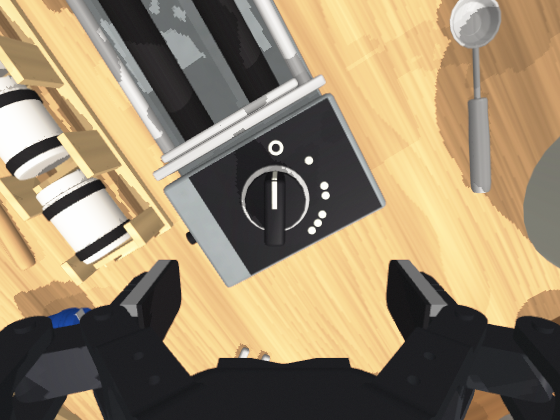

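apply_moves([
  {"xyz": [0.001, 0.029, 0.004], "turn": -0.1165},
  {"xyz": [0.001, 0.029, 0.004], "turn": -0.1165},
  {"xyz": [0.001, 0.029, 0.004], "turn": -0.1165},
  {"xyz": [0.001, 0.029, 0.004], "turn": -0.1165},
  {"xyz": [0.001, 0.029, 0.004], "turn": -0.1165},
  {"xyz": [0.001, 0.029, 0.004], "turn": -0.1165},
  {"xyz": [0.001, 0.029, 0.004], "turn": -0.1165},
  {"xyz": [0.001, 0.029, 0.004], "turn": -0.1165},
  {"xyz": [0.001, 0.029, 0.004], "turn": -0.1165},
  {"xyz": [0, 0, 0], "turn": 0},
  {"xyz": [0, 0, 0], "turn": 0},
])

```text
clock: 7.47
tcp_pos: [0.6107, 0.0018, 0.4362]
orientation: [3.141, -0.037, -0.001]
contact_force: [-0.4, 0.2, 0.2]
grip_width: 0.0857
```

```bash
python3 - <<'E'
from h import *
import pickle
st(); m=camera_model('wrist'); save('wrist','w4.png')
pickle.dump(m,open('m4.pkl','wb'))
print(proj(m,[.613,0,.196]))
E
```

```text
t 7.47 tcp [0.6107 0.0018 0.4362] jawyaw -91.36 zax [-0.001 -0.    -1.   ] q7 -1.33 F [-0.4  0.2  0.2] w 0.0857
[[285.3140643  216.38902377]]
```

View pics/w4.png

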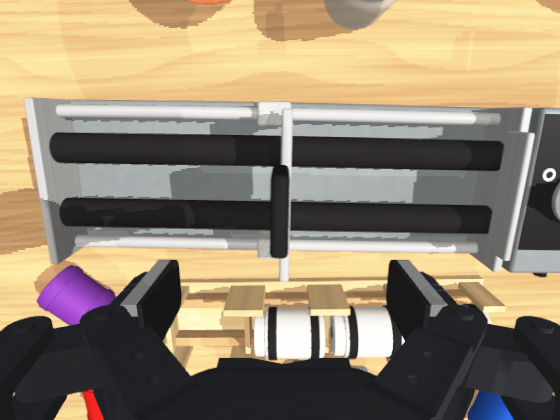

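```bash
python3 - <<'E'
from h import *
a=cv2.imread('pics/w4.png')[90:290,220:350]
cv2.imwrite('pics/w4c.png',cv2.resize(a,None,fx=3,fy=3,interpolation=cv2.INTER_CUBIC))
a=cv2.imread('pics/w4.png')[90:290,420:560]
cv2.imwrite('pics/w4d.png',cv2.resize(a,None,fx=3,fy=3,interpolation=cv2.INTER_CUBIC))
E
```

```text
(no output)
```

View pics/w4c.png

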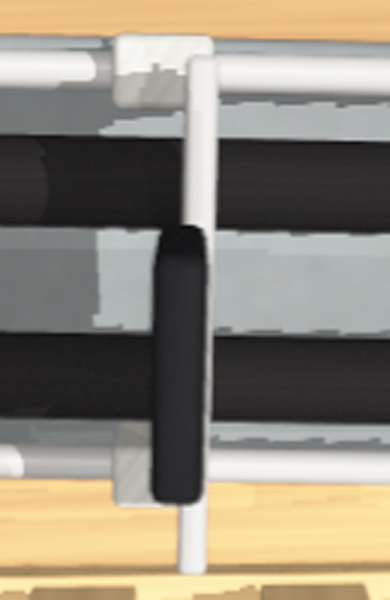

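View pics/w4d.png

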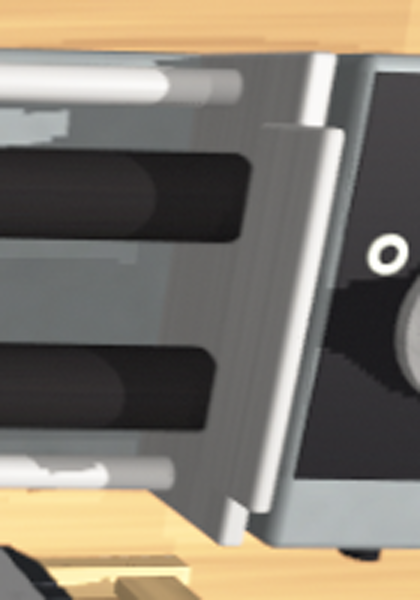

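```bash
cat > mill.py <<'E'
E
python3 - <<'E'
from h import *
import pickle
m=pickle.load(open('m4.pkl','rb'))
C=lambda u,v,z:onz(m,(220+u/3,90+v/3),z).round(4)
D=lambda u,v,z:onz(m,(420+u/3,90+v/3),z).round(4)
print('grip far L,R',C(158,255,.196),C(207,255,.196),'near',C(153,502,.196),C(203,502,.196))
print('stop plate far L/R',C(190,58,.15),C(216,58,.15),'near',C(180,572,.15),C(207,572,.15))
print('end plate inner',D(325,130,.132),D(250,510,.132))
print('roller end top far',D(247,195,.095),'near',D(212,388,.095))
print('roller L',onz(m,(52,148),.095),onz(m,(62,212),.095))
E
```

```text
grip far L,R [0.6395 0.0071 0.196 ] [ 0.6393 -0.0028  0.196 ] near [0.5854 0.0099 0.196 ] [ 0.5852 -0.0009  0.196 ]
stop plate far L/R [ 6.784e-01 -3.000e-04  1.500e-01] [ 0.6783 -0.0064  0.15  ] near [0.5449 0.0055 0.15  ] [ 0.5447 -0.0018  0.15  ]
end plate inner [ 0.6572 -0.1922  0.132 ] [ 0.5499 -0.1877  0.132 ]
roller end top far [ 0.6358 -0.1972  0.095 ] near [ 0.5751 -0.1945  0.095 ]
roller L [0.6514251  0.20812344 0.095     ] [0.591651   0.21024707 0.095     ]
```

apply_moves([
  {"xyz": [0.0015, 0.0015, -0.025], "turn": -0.012},
  {"xyz": [0, 0, -0.025], "turn": 0},
  {"xyz": [0, 0, -0.025], "turn": 0},
  {"xyz": [0, 0, -0.02], "turn": 0},
  {"xyz": [0, 0, -0.008], "turn": 0},
  {"xyz": [0, 0, 0], "turn": 0},
])

```text
clock: 8.02
tcp_pos: [0.6112, -0.0009, 0.332]
orientation: [3.14, -0.067, -0.006]
contact_force: [0.2, 0.1, 0.7]
grip_width: 0.0854
```

apply_moves([
  {"xyz": [0, 0, 0], "turn": 0},
  {"xyz": [0, 0, 0], "turn": 0},
  {"xyz": [0, 0, 0], "turn": 0},
  {"xyz": [0, 0, 0], "turn": 0},
  {"xyz": [0, 0, 0], "turn": 0},
  {"xyz": [0, 0, 0], "turn": 0},
], claw=1, squeeze=30)

```text
clock: 8.52
tcp_pos: [0.6123, 0.0012, 0.3343]
orientation: [-3.14, 0.063, -0.001]
contact_force: [-0.2, 4.0, 1.7]
grip_width: 0.0122
```

apply_moves([
  {"xyz": [0.0004, 0.01, 0], "turn": 0},
  {"xyz": [0.0004, 0.012, 0], "turn": 0},
  {"xyz": [0.0004, 0.012, 0], "turn": 0},
  {"xyz": [0.0004, 0.012, 0], "turn": 0},
  {"xyz": [0.0004, 0.012, 0], "turn": 0},
  {"xyz": [0.0004, 0.012, 0], "turn": 0},
  {"xyz": [0.0004, 0.012, 0], "turn": 0},
  {"xyz": [0.0004, 0.012, 0], "turn": 0},
  {"xyz": [0.0004, 0.012, 0], "turn": 0},
  {"xyz": [0.0004, 0.012, 0], "turn": 0},
  {"xyz": [0.0004, 0.012, 0], "turn": 0},
  {"xyz": [0, 0, 0], "turn": 0},
])

```text
clock: 9.52
tcp_pos: [0.6176, 0.1351, 0.3344]
orientation: [-3.139, 0.058, -0.005]
contact_force: [6.0, 2.2, 5.0]
grip_width: 0.0117
```

apply_moves([
  {"xyz": [0, 0, 0], "turn": 0},
  {"xyz": [0, 0, 0], "turn": 0},
  {"xyz": [0, 0, 0], "turn": 0},
  {"xyz": [0, 0, 0.02], "turn": 0},
  {"xyz": [0, 0, 0.03], "turn": 0},
  {"xyz": [-0.01, -0.01, 0.03], "turn": 0.1},
  {"xyz": [-0.015, -0.02, 0.02], "turn": 0.1165},
  {"xyz": [-0.015, -0.02, 0.01], "turn": 0.1165},
  {"xyz": [-0.015, -0.02, 0], "turn": 0.1165},
  {"xyz": [-0.015, -0.02, 0], "turn": 0.1165},
  {"xyz": [-0.015, -0.02, 0], "turn": 0.1165},
  {"xyz": [-0.015, -0.02, 0], "turn": 0.1165},
], claw=-1)

```text
clock: 10.52
tcp_pos: [0.515, -0.0001, 0.4432]
orientation: [-2.914, -1.171, 0.002]
contact_force: [1.0, -0.1, 0.5]
grip_width: 0.0854
```

apply_moves([
  {"xyz": [-0.015, -0.02, 0], "turn": 0.1165},
  {"xyz": [-0.015, -0.02, 0], "turn": 0.1165},
  {"xyz": [-0.015, -0.02, 0], "turn": 0.1165},
  {"xyz": [-0.015, -0.02, 0], "turn": 0.1165},
  {"xyz": [-0.015, -0.01, 0], "turn": 0.1165},
  {"xyz": [-0.01, 0, 0], "turn": 0.1165},
  {"xyz": [-0.01, 0, 0], "turn": 0.1165},
  {"xyz": [0, 0, 0], "turn": 0},
  {"xyz": [0, 0, 0], "turn": 0},
])

```text
clock: 11.27
tcp_pos: [0.4211, -0.0892, 0.4435]
orientation: [-2.221, -2.221, -0.001]
contact_force: [0.3, 0.3, 0.6]
grip_width: 0.0855
```

```bash
python3 - <<'E'
from h import *
import pickle
st(); m=camera_model('wrist'); save('wrist','w5.png')
pickle.dump(m,open('m5.pkl','wb'))
E
```

```text
t 11.27 tcp [ 0.4211 -0.0892  0.4435] jawyaw -0.01 zax [-0.     0.001 -1.   ] q7 0.07 F [0.3 0.3 0.6] w 0.0855
```

View pics/w5.png

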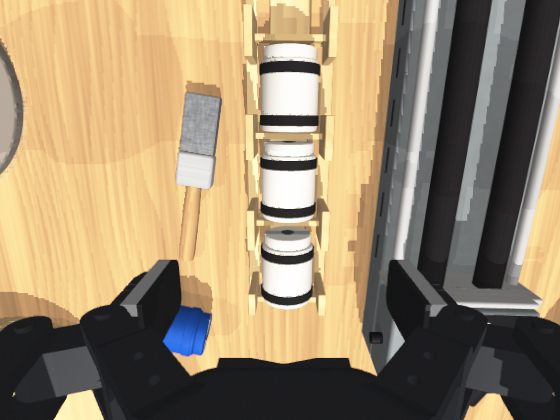

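```bash
python3 - <<'E'
from h import *
import pickle
m=pickle.load(open('m5.pkl','rb'))
for t in [((287.5,255),(287,297)),((288.5,161),(288,210)),((290.5,67),(289.5,119))]:
    a=onz(m,t[0],.08);b=onz(m,t[1],.08); print(a.round(4),b.round(4),'mid',((a+b)/2).round(4),'sep',np.linalg.norm(a-b).round(4),'yaw',np.degrees(np.arctan2(*(a-b)[:2])).round(1))
for L,R,v in [(262,313,275),(261,316,187),(261,319,95)]: 
    a=onz(m,(L,v),.05);b=onz(m,(R,v),.05);print(a.round(4),b.round(4),((a+b)/2).round(4)[:2])
a=cv2.imread('pics/w5.png')[20:320,235:345]; cv2.imwrite('pics/w5c.png',cv2.resize(a,None,fx=2,fy=2,interpolation=cv2.INTER_CUBIC))
E
```

```text
[ 0.4241 -0.1641  0.08  ] [ 0.4237 -0.2126  0.08  ] mid [ 0.4239 -0.1884  0.08  ] sep 0.0485 yaw 0.4
[ 0.4247 -0.0671  0.08  ] [ 0.4244 -0.1159  0.08  ] mid [ 0.4245 -0.0915  0.08  ] sep 0.0488 yaw 0.3
[0.4261 0.0177 0.08  ] [ 0.4254 -0.0279  0.08  ] mid [ 0.4258 -0.0051  0.08  ] sep 0.0456 yaw 0.8
[ 0.3953 -0.2016  0.05  ] [ 0.4538 -0.2015  0.05  ] [ 0.4246 -0.2015]
[ 0.3959 -0.0988  0.05  ] [ 0.4546 -0.0987  0.05  ] [ 0.4252 -0.0988]
[ 0.3973 -0.005   0.05  ] [ 0.4553 -0.0049  0.05  ] [ 0.4263 -0.0049]
```

View pics/w5c.png

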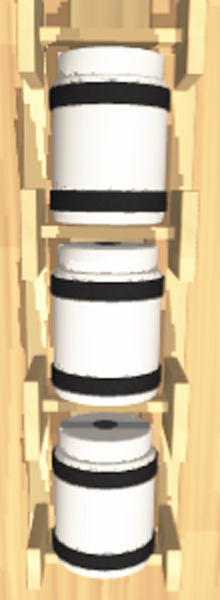

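```bash
python3 - <<'E'
from h import *
import pickle
m=pickle.load(open('m5.pkl','rb'))
R=np.array(m['R']); print((-R.T@np.array(m['t'])).round(4), R[2].round(3))
im=cv2.imread('pics/w5.png')
im=cv2.resize(im,None,fx=1,fy=1)
big=cv2.resize(im[20:320,200:380],None,fx=3,fy=2,interpolation=cv2.INTER_CUBIC)
big=cv2.resize(im[20:320,200:380],None,fx=2,fy=2,interpolation=cv2.INTER_CUBIC)
for cx,cy in [(.4242,-.1905),(.4248,-.0945),(.426,-.003)]:
    for off,rad in [(-34,.03),(-24,.03),(24,.03),(34,.03)]:
        th=np.linspace(-1.2,1.2,30)
        P=np.c_[cx+rad*np.sin(th),np.full(30,cy+off/1000),.05+rad*np.cos(th)]
        q=((proj(m,P)-[200,20])*2).astype(np.int32)
        cv2.polylines(big,[q],False,(0,0,255),1)
cv2.imwrite('pics/w5o.png',big)
E
```

```text
[ 0.42   -0.0232  0.412 ] [-0.001 -0.261 -0.965]
```

View pics/w5o.png

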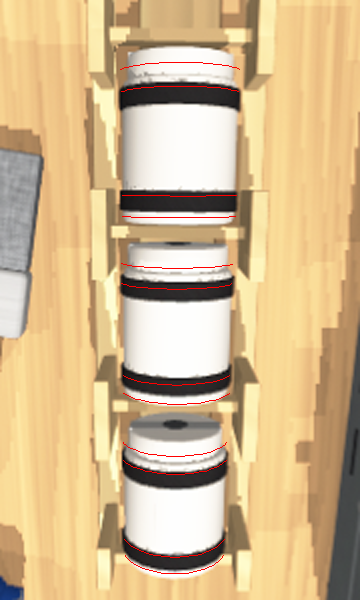

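```bash
python3 - <<'E'
from h import *
import pickle
m=pickle.load(open('m5.pkl','rb'))
def Y(v,z,u=289): return onz(m,(u,20+v/2),z)[1].round(4)
for n,rows in [('C',(50,84,108,190,211,224)),('B',(243,276,300,377,398,406)),('A',(432,460,487,553,573,578))]:
    print(n,'lidtop(z.074)',Y(rows[0],.074),'tyre',Y(rows[1],.08),Y(rows[2],.08),Y(rows[3],.08),Y(rows[4],.08),'end',Y(rows[5],.0785))
E
```

```text
C lidtop(z.074) 0.0372 tyre 0.0219 0.0117 -0.0243 -0.0338 end -0.0399
B lidtop(z.074) -0.0491 tyre -0.0642 -0.0758 -0.1143 -0.1252 end -0.1299
A lidtop(z.074) -0.1455 tyre -0.1586 -0.1736 -0.212 -0.2241 end -0.2281
```

```bash
python3 - <<'E'
from h import *
import pickle
m=pickle.load(open('m5.pkl','rb'))
def P(u,v,z): return onz(m,(200+u/2,20+v/2),z).round(4)[:2]
for n,a in dict(Rtop_lo=(260,87),Rmid_hi=(262,192),Rmid_lo=(262,275),R3_hi=(250,355),R3_lo=(250,435),R4_hi=(245,505)).items(): print(n,P(*a,.07))
for n,a in dict(Ltop_lo=(102,87),Lmid_hi=(105,192),Lmid_lo=(105,275),L3_hi=(106,355),L3_lo=(106,435),L4_hi=(110,505)).items(): print(n,P(*a,.07))
a=cv2.imread('pics/w5.png')[20:320,200:380]; cv2.imwrite('pics/w5d.png',cv2.resize(a,None,fx=4,fy=4,interpolation=cv2.INTER_CUBIC)[:, :][300:900])
E
```

```text
Rtop_lo [0.4628 0.0221]
Rmid_hi [ 0.4653 -0.0252]
Rmid_lo [ 0.4667 -0.0649]
R3_hi [ 0.4621 -0.1054]
R3_lo [ 0.4635 -0.1486]
R4_hi [ 0.4621 -0.1887]
Ltop_lo [0.3898 0.022 ]
Lmid_hi [ 0.3902 -0.0252]
Lmid_lo [ 0.3893 -0.0649]
L3_hi [ 0.3889 -0.1055]
L3_lo [ 0.388  -0.1486]
L4_hi [ 0.3892 -0.1888]
```

View pics/w5d.png

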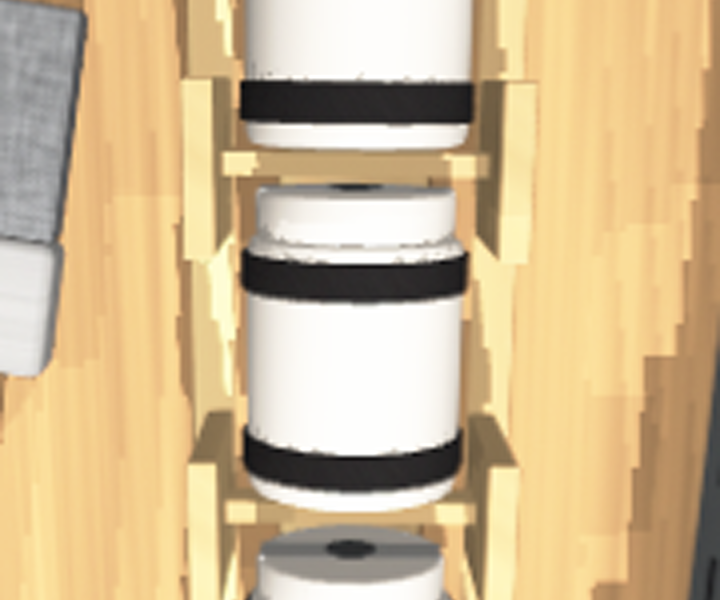

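apply_moves([
  {"xyz": [0.0005, -0.017, -0.02], "turn": 0},
  {"xyz": [0.0005, -0.017, -0.02], "turn": 0},
  {"xyz": [0.0005, -0.017, -0.02], "turn": 0},
  {"xyz": [0.0005, -0.017, -0.02], "turn": 0},
  {"xyz": [0.0005, -0.017, -0.02], "turn": 0},
  {"xyz": [0.0005, -0.017, -0.02], "turn": 0},
  {"xyz": [0, 0, -0.025], "turn": 0},
  {"xyz": [0, 0, -0.025], "turn": 0},
  {"xyz": [0, 0, -0.025], "turn": 0},
  {"xyz": [0, 0, 0], "turn": 0},
])

```text
clock: 12.15
tcp_pos: [0.4237, -0.1906, 0.2449]
orientation: [-2.216, -2.218, 0.008]
contact_force: [-1.2, 0.1, -0.2]
grip_width: 0.0853
```

```bash
python3 - <<'E'
from h import *
import pickle
st(); m=camera_model('wrist'); save('wrist','w6.png')
E
```

```text
t 12.15 tcp [ 0.4237 -0.1906  0.2449] jawyaw 0.05 zax [-0.007  0.    -1.   ] q7 0.78 F [-1.2  0.1 -0.2] w 0.0853
```

View pics/w6.png

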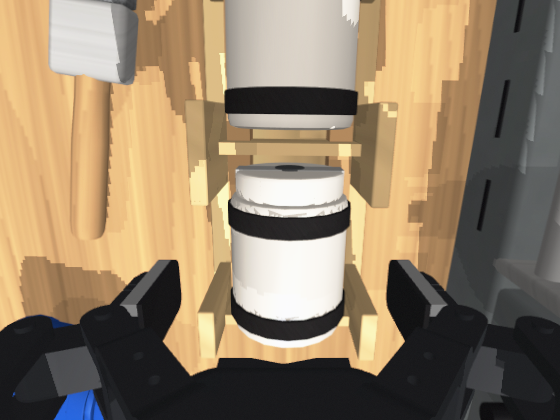

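```bash
python3 - <<'E'
from h import *
m=camera_model('wrist')
for p in [(385,205),(360,308),(198,203),(213,308),(360,355),(213,355),(395,105),(190,103)]: print(p,onz(m,p,.07).round(4)[:2])
print(proj(m,[[.4237,-.1906,.09],[.4237+.028,-.1906,.05],[.4237-.028,-.1906,.05],[.39,-.2016,.04],[.4575,-.18,.04]]).round(0))
a=cv2.imread('pics/w6.png')[90:380,170:420]; cv2.imwrite('pics/w6c.png',cv2.resize(a,None,fx=2,fy=2,interpolation=cv2.INTER_CUBIC))
E
```

```text
(385, 205) [ 0.4663 -0.1635]
(360, 308) [ 0.4585 -0.214 ]
(198, 203) [ 0.385  -0.1628]
(213, 308) [ 0.3888 -0.2143]
(360, 355) [ 0.4602 -0.2403]
(213, 355) [ 0.3873 -0.2408]
(395, 105) [ 0.4672 -0.1216]
(190, 103) [ 0.3843 -0.121 ]
[[287. 283.]
 [341. 246.]
 [232. 246.]
 [225. 258.]
 [350. 221.]]
```

View pics/w6c.png

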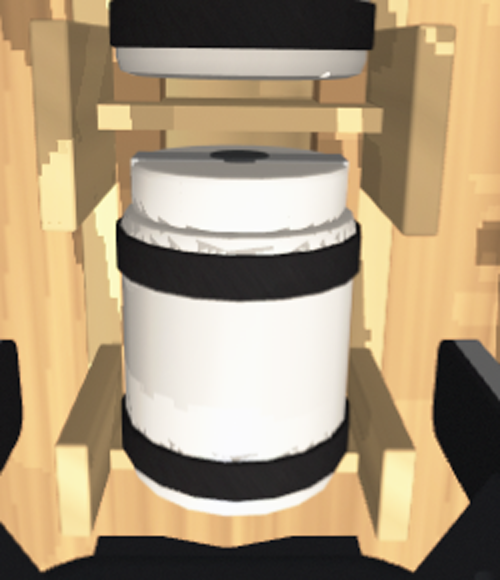

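apply_moves([
  {"xyz": [0.001, 0, -0.015], "turn": 0},
  {"xyz": [0, 0, -0.015], "turn": 0},
  {"xyz": [0, 0, -0.009], "turn": 0},
  {"xyz": [0, 0, 0], "turn": 0},
  {"xyz": [0, 0, 0], "turn": 0},
])

```text
clock: 12.62
tcp_pos: [0.4259, -0.1915, 0.2104]
orientation: [2.218, 2.224, 0.0]
contact_force: [-0.8, -0.0, 0.1]
grip_width: 0.0854
```

apply_moves([
  {"xyz": [0, 0, 0], "turn": 0},
  {"xyz": [0, 0, 0], "turn": 0},
  {"xyz": [0, 0, 0], "turn": 0},
  {"xyz": [0, 0, 0], "turn": 0},
  {"xyz": [0, 0, 0], "turn": 0},
], claw=1, squeeze=40)

```text
clock: 13.03
tcp_pos: [0.4252, -0.1915, 0.2104]
orientation: [-2.219, -2.224, -0.001]
contact_force: [-2.8, 1.0, 6.7]
grip_width: 0.0555
```

apply_moves([
  {"xyz": [0, 0, 0.01], "turn": 0},
  {"xyz": [0, 0, 0.02], "turn": 0},
  {"xyz": [0, 0, 0.025], "turn": 0},
  {"xyz": [0, 0, 0.03], "turn": 0},
  {"xyz": [0, 0, 0.03], "turn": 0},
  {"xyz": [0, 0, 0.03], "turn": 0},
  {"xyz": [0, 0, 0], "turn": 0},
])

```text
clock: 13.62
tcp_pos: [0.4266, -0.1927, 0.3597]
orientation: [2.215, 2.219, 0.008]
contact_force: [1.6, -0.6, -2.1]
grip_width: 0.0557
```

```bash
python3 - <<'E'
from h import *
st(); m=camera_model('wrist'); save('wrist','w7.png')
E
```

```text
t 13.62 tcp [ 0.4266 -0.1927  0.3597] jawyaw 0.11 zax [ 0.008 -0.001 -1.   ] q7 0.58 F [ 1.6 -0.6 -2.1] w 0.0557
```

View pics/w7.png

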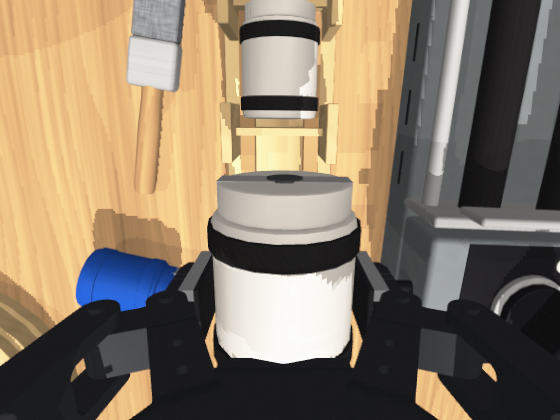

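apply_moves([
  {"xyz": [0.015, 0.005, 0], "turn": 0},
  {"xyz": [0.025, 0.006, 0], "turn": -0.01},
  {"xyz": [0.025, 0.006, 0], "turn": -0.01},
  {"xyz": [0.025, 0.006, 0], "turn": -0.01},
  {"xyz": [0.025, 0.006, 0], "turn": -0.008},
  {"xyz": [0.025, 0.006, 0], "turn": 0},
  {"xyz": [0.025, 0.006, 0], "turn": 0},
  {"xyz": [0.015, 0.004, 0], "turn": 0},
  {"xyz": [0, 0, 0], "turn": 0},
  {"xyz": [0, 0, 0], "turn": 0},
  {"xyz": [0, 0, 0], "turn": 0},
])

```text
clock: 14.58
tcp_pos: [0.6043, -0.1467, 0.3535]
orientation: [-2.26, -2.18, 0.003]
contact_force: [0.0, -0.8, -3.4]
grip_width: 0.0555
```

```bash
python3 - <<'E'
from h import *
st(); m=camera_model('wrist'); save('wrist','w8.png')
E
```

```text
t 14.58 tcp [ 0.6043 -0.1467  0.3535] jawyaw -2.07 zax [-0.003  0.    -1.   ] q7 0.49 F [ 0.  -0.8 -3.4] w 0.0555
```

View pics/w8.png

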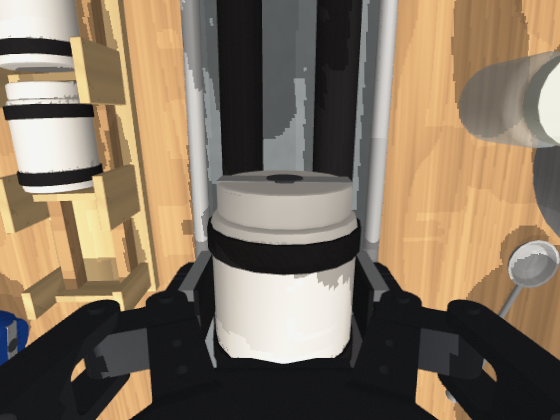

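apply_moves([
  {"xyz": [0.002, 0, -0.02], "turn": 0},
  {"xyz": [0, 0, -0.02], "turn": 0},
  {"xyz": [0, 0, -0.015], "turn": 0},
  {"xyz": [0, 0, -0.01], "turn": 0},
  {"xyz": [0, 0, -0.005], "turn": 0},
  {"xyz": [0, 0, -0.002], "turn": 0},
  {"xyz": [0, 0, 0], "turn": 0},
  {"xyz": [0, 0, 0], "turn": 0},
])

```text
clock: 15.3
tcp_pos: [0.6077, -0.1466, 0.2835]
orientation: [2.26, 2.181, 0.001]
contact_force: [-0.1, 0.0, -2.8]
grip_width: 0.0556
```

apply_moves([
  {"xyz": [0, 0, -0.002], "turn": 0},
  {"xyz": [0, 0, 0], "turn": 0},
  {"xyz": [0, 0, 0], "turn": 0},
])

```text
clock: 15.55
tcp_pos: [0.6076, -0.1463, 0.281]
orientation: [2.26, 2.182, 0.001]
contact_force: [-0.7, 1.0, -3.6]
grip_width: 0.0555
```

apply_moves([
  {"xyz": [-0.001, 0, -0.002], "turn": 0},
  {"xyz": [0, 0, -0.002], "turn": 0},
  {"xyz": [0, 0, 0], "turn": 0},
  {"xyz": [0, 0, 0], "turn": 0},
])

```text
clock: 15.88
tcp_pos: [0.6064, -0.1464, 0.2774]
orientation: [-2.26, -2.182, -0.001]
contact_force: [-2.5, 0.6, 4.9]
grip_width: 0.0558
```

apply_moves([
  {"xyz": [0, 0, -0.002], "turn": 0},
  {"xyz": [0, 0, 0], "turn": 0},
  {"xyz": [0, 0, 0], "turn": 0},
])

```text
clock: 16.13
tcp_pos: [0.6064, -0.1467, 0.2771]
orientation: [-2.26, -2.181, -0.003]
contact_force: [-8.4, 3.5, 20.5]
grip_width: 0.0558
```

apply_moves([
  {"xyz": [0, 0, 0.001], "turn": 0},
  {"xyz": [0, 0, 0], "turn": 0},
  {"xyz": [0, 0, 0], "turn": 0},
  {"xyz": [0, 0, 0.02], "turn": 0},
  {"xyz": [0, 0, 0.03], "turn": 0},
  {"xyz": [0, 0, 0.03], "turn": 0},
  {"xyz": [-0.02, 0.01, 0.02], "turn": 0},
  {"xyz": [-0.03, 0.01, 0.01], "turn": 0.01},
  {"xyz": [-0.03, 0.01, 0], "turn": 0.01},
  {"xyz": [-0.03, 0.01, 0], "turn": 0.01},
  {"xyz": [-0.03, 0.01, 0], "turn": 0.007},
  {"xyz": [-0.03, 0.003, 0], "turn": 0},
], claw=-1)

```text
clock: 17.13
tcp_pos: [0.4353, -0.0921, 0.3851]
orientation: [-2.217, -2.226, 0.001]
contact_force: [-0.4, 0.0, 1.1]
grip_width: 0.0852
```

apply_moves([
  {"xyz": [-0.012, 0, -0.02], "turn": 0},
  {"xyz": [0, 0, -0.03], "turn": 0},
  {"xyz": [0, 0, -0.03], "turn": 0},
  {"xyz": [0, 0, 0], "turn": 0},
  {"xyz": [0, 0, 0], "turn": 0},
])

```text
clock: 17.55
tcp_pos: [0.4241, -0.0936, 0.3052]
orientation: [-2.22, -2.221, 0.005]
contact_force: [-0.4, -0.3, 0.4]
grip_width: 0.0853
```

```bash
python3 - <<'E'
from h import *
st(); m=camera_model('wrist'); save('wrist','w9.png'); save('scene','s9.png')
import pickle;pickle.dump(m,open('m9.pkl','wb'))
print(proj(m,[[.425+.0285,-.094,.05],[.425-.0285,-.094,.05],[.425,-.068,.07],[.425,-.12,.07]]).round(1))
a=cv2.imread('pics/s9.png')[170:370,170:370];cv2.imwrite('pics/s9c.png',cv2.resize(a,None,fx=3,fy=3,interpolation=cv2.INTER_CUBIC))
E
```

```text
t 17.55 tcp [ 0.4241 -0.0936  0.3052] jawyaw 0.04 zax [-0.003 -0.001 -1.   ] q7 0.43 F [-0.4 -0.3  0.4] w 0.0853
[[329.9 214.9]
 [245.3 214.6]
 [288.  182.6]
 [287.6 262.7]]
```

View pics/w9.png

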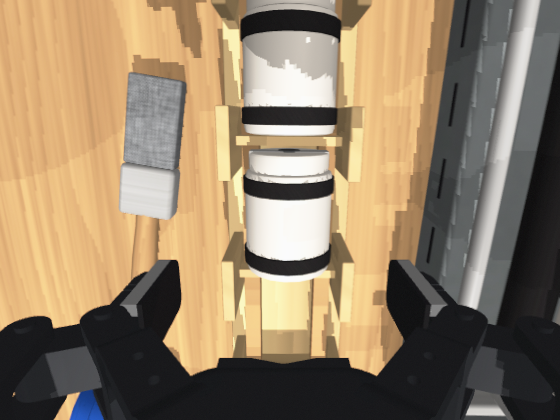

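View pics/s9c.png

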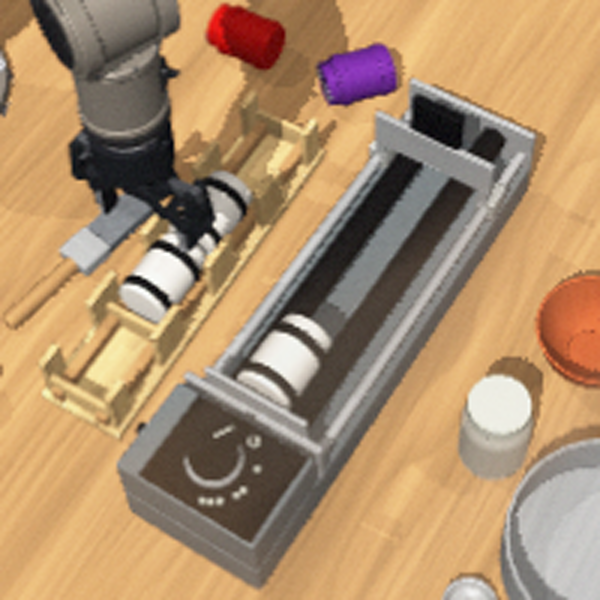

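apply_moves([
  {"xyz": [0.001, -0.001, -0.025], "turn": 0},
  {"xyz": [0, 0, -0.025], "turn": 0},
  {"xyz": [0, 0, -0.025], "turn": 0},
  {"xyz": [0, 0, -0.015], "turn": 0},
  {"xyz": [0, 0, -0.01], "turn": 0},
  {"xyz": [0, 0, 0], "turn": 0},
  {"xyz": [0, 0, 0], "turn": 0},
])

```text
clock: 18.23
tcp_pos: [0.4265, -0.0945, 0.2068]
orientation: [2.218, 2.223, 0.002]
contact_force: [0.7, -0.1, 0.4]
grip_width: 0.0853
```

apply_moves([
  {"xyz": [0, 0, 0], "turn": 0},
  {"xyz": [0, 0, 0], "turn": 0},
  {"xyz": [0, 0, 0], "turn": 0},
  {"xyz": [0, 0, 0], "turn": 0},
  {"xyz": [0, 0, 0], "turn": 0},
], claw=1)

```text
clock: 18.65
tcp_pos: [0.4259, -0.0943, 0.2067]
orientation: [2.219, 2.223, 0.003]
contact_force: [-1.8, 0.0, 7.1]
grip_width: 0.0557
```

apply_moves([
  {"xyz": [0, 0, 0.01], "turn": 0},
  {"xyz": [0, 0, 0.02], "turn": 0},
  {"xyz": [0, 0, 0.025], "turn": 0},
  {"xyz": [0, 0, 0.03], "turn": 0},
  {"xyz": [0, 0, 0.03], "turn": 0},
  {"xyz": [0, 0, 0.03], "turn": 0},
  {"xyz": [0, 0, 0], "turn": 0},
  {"xyz": [0, 0, 0], "turn": 0},
])

```text
clock: 19.32
tcp_pos: [0.4256, -0.094, 0.3516]
orientation: [2.217, 2.224, 0.006]
contact_force: [-0.4, 0.6, -4.8]
grip_width: 0.0557
```

```bash
python3 - <<'E'
from h import *
st(); m=camera_model('wrist'); save('wrist','w10.png')
E
```

```text
t 19.32 tcp [ 0.4256 -0.094   0.3516] jawyaw 0.18 zax [ 0.003  0.002 -1.   ] q7 0.34 F [-0.4  0.6 -4.8] w 0.0557
```

View pics/w10.png

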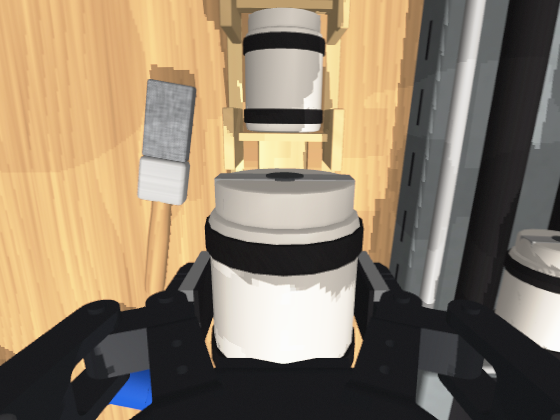

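apply_moves([
  {"xyz": [0.015, 0.004, 0.003], "turn": 0},
  {"xyz": [0.025, 0.005, 0.003], "turn": -0.01},
  {"xyz": [0.025, 0.005, 0.002], "turn": -0.01},
  {"xyz": [0.025, 0.005, 0], "turn": -0.01},
  {"xyz": [0.025, 0.005, 0], "turn": -0.01},
  {"xyz": [0.025, 0.005, 0], "turn": 0},
  {"xyz": [0.025, 0.005, 0], "turn": 0},
  {"xyz": [0.019, 0.004, 0], "turn": 0},
  {"xyz": [0, 0, 0], "turn": 0},
  {"xyz": [0, 0, 0], "turn": 0},
  {"xyz": [0, 0, 0], "turn": 0},
])

```text
clock: 20.28
tcp_pos: [0.6083, -0.0568, 0.3564]
orientation: [-2.262, -2.176, 0.006]
contact_force: [-1.0, -0.2, -3.7]
grip_width: 0.0555
```

```bash
python3 - <<'E'
from h import *
st(); m=camera_model('wrist'); save('wrist','w11.png')
E
```

```text
t 20.28 tcp [ 0.6083 -0.0568  0.3564] jawyaw -2.24 zax [-0.004 -0.    -1.   ] q7 0.36 F [-1.  -0.2 -3.7] w 0.0555
```

View pics/w11.png

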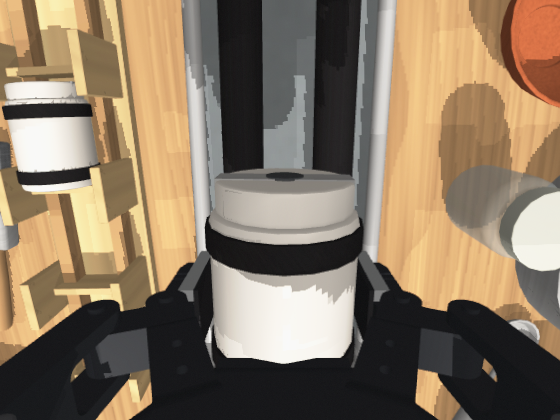

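Aligned with the rollers. Lower from 0.356 to about 0.272.

apply_moves([
  {"xyz": [0.001, 0, -0.02], "turn": 0},
  {"xyz": [0, 0, -0.02], "turn": 0},
  {"xyz": [0, 0, -0.015], "turn": 0},
  {"xyz": [0, 0, -0.015], "turn": 0},
  {"xyz": [0, 0, -0.006], "turn": 0},
  {"xyz": [0, 0, -0.003], "turn": 0},
  {"xyz": [0, 0, 0], "turn": 0},
  {"xyz": [0, 0, 0], "turn": 0},
])

```text
clock: 21.0
tcp_pos: [0.6106, -0.0566, 0.2804]
orientation: [2.263, 2.178, 0.001]
contact_force: [0.7, 1.0, -4.1]
grip_width: 0.0557
```

apply_moves([
  {"xyz": [0, 0, -0.002], "turn": 0},
  {"xyz": [0, 0, -0.002], "turn": 0},
  {"xyz": [0, 0, 0], "turn": 0},
  {"xyz": [0, 0, 0], "turn": 0},
])

```text
clock: 21.33
tcp_pos: [0.6105, -0.0562, 0.2759]
orientation: [2.263, 2.179, 0.0]
contact_force: [0.4, -0.3, -3.6]
grip_width: 0.056
```

apply_moves([
  {"xyz": [-0.001, 0, -0.002], "turn": 0},
  {"xyz": [0, 0, -0.001], "turn": 0},
  {"xyz": [0, 0, 0], "turn": 0},
  {"xyz": [0, 0, 0], "turn": 0},
])

```text
clock: 21.67
tcp_pos: [0.6099, -0.0564, 0.2736]
orientation: [2.263, 2.179, 0.002]
contact_force: [-1.9, 0.7, 5.1]
grip_width: 0.0557
```

apply_moves([
  {"xyz": [0, 0, -0.001], "turn": 0},
  {"xyz": [0, 0, 0], "turn": 0},
  {"xyz": [0, 0, 0], "turn": 0},
])

```text
clock: 21.92
tcp_pos: [0.6099, -0.0566, 0.2735]
orientation: [2.263, 2.179, 0.003]
contact_force: [-5.0, 1.4, 13.3]
grip_width: 0.0558
```

apply_moves([
  {"xyz": [0, 0, 0.001], "turn": 0},
  {"xyz": [0, 0, 0], "turn": 0},
  {"xyz": [0, 0, 0], "turn": 0},
  {"xyz": [0, 0, 0.02], "turn": 0},
  {"xyz": [0, 0, 0.03], "turn": 0},
  {"xyz": [0, 0, 0.03], "turn": 0},
  {"xyz": [-0.02, 0.01, 0.02], "turn": 0},
  {"xyz": [-0.03, 0.01, 0.01], "turn": 0.01},
  {"xyz": [-0.03, 0.01, 0], "turn": 0.01},
  {"xyz": [-0.03, 0.01, 0], "turn": 0.01},
  {"xyz": [-0.03, 0.01, 0], "turn": 0.007},
  {"xyz": [-0.03, 0.003, 0], "turn": 0},
], claw=-1)

```text
clock: 22.92
tcp_pos: [0.4382, -0.0021, 0.3821]
orientation: [-2.22, -2.222, 0.001]
contact_force: [-0.8, 0.7, 1.2]
grip_width: 0.0856
```

apply_moves([
  {"xyz": [-0.014, 0, -0.02], "turn": 0},
  {"xyz": [0, 0, -0.03], "turn": 0},
  {"xyz": [0, 0, -0.03], "turn": 0},
  {"xyz": [0, 0, 0], "turn": 0},
  {"xyz": [0, 0, 0], "turn": 0},
])

```text
clock: 23.33
tcp_pos: [0.4251, -0.0038, 0.3023]
orientation: [-2.224, -2.218, 0.006]
contact_force: [-0.0, -0.6, 0.5]
grip_width: 0.0856
```

```bash
python3 - <<'E'
from h import *
st(); m=camera_model('wrist'); save('wrist','w12.png')
print(proj(m,[[.426+.0285,-.003,.05],[.426-.0285,-.003,.05]]).round(1))
for p in [(288,70),(288,190),(288,120)]: print(onz(m,p,.08))
E
```

```text
t 23.33 tcp [ 0.4251 -0.0038  0.3023] jawyaw -0.15 zax [-0.003 -0.002 -1.   ] q7 0.24 F [-0.  -0.6  0.5] w 0.0856
[[330.4 214. ]
 [244.6 214. ]]
[0.42590466 0.08348332 0.08      ]
[0.42601683 0.01996414 0.08      ]
[0.42594678 0.05827835 0.08      ]
```

View pics/w12.png

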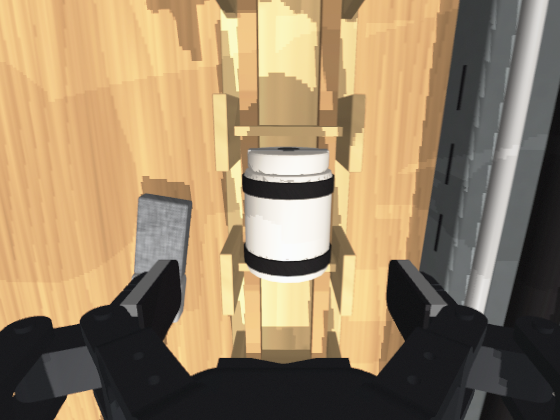

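apply_moves([
  {"xyz": [0.001, 0.001, -0.025], "turn": 0},
  {"xyz": [0, 0, -0.025], "turn": 0},
  {"xyz": [0, 0, -0.022], "turn": 0},
  {"xyz": [0, 0, -0.015], "turn": 0},
  {"xyz": [0, 0, -0.01], "turn": 0},
  {"xyz": [0, 0, 0], "turn": 0},
  {"xyz": [0, 0, 0], "turn": 0},
])

```text
clock: 23.97
tcp_pos: [0.4276, -0.0024, 0.207]
orientation: [2.222, 2.219, 0.003]
contact_force: [-0.3, 0.9, 0.3]
grip_width: 0.0852
```

apply_moves([
  {"xyz": [0, 0, 0], "turn": 0},
  {"xyz": [0, 0, 0], "turn": 0},
  {"xyz": [0, 0, 0], "turn": 0},
  {"xyz": [0, 0, 0], "turn": 0},
  {"xyz": [0, 0, 0], "turn": 0},
], claw=1)

```text
clock: 24.38
tcp_pos: [0.4268, -0.0022, 0.2066]
orientation: [2.222, 2.22, 0.003]
contact_force: [-2.6, 0.5, 7.2]
grip_width: 0.0555
```

apply_moves([
  {"xyz": [0, 0, 0.01], "turn": 0},
  {"xyz": [0, 0, 0.02], "turn": 0},
  {"xyz": [0, 0, 0.025], "turn": 0},
  {"xyz": [0, 0, 0.03], "turn": 0},
  {"xyz": [0, 0, 0.03], "turn": 0},
  {"xyz": [0, 0, 0.035], "turn": 0},
  {"xyz": [0, 0, 0], "turn": 0},
  {"xyz": [0, 0, 0], "turn": 0},
])

```text
clock: 25.05
tcp_pos: [0.4267, -0.0018, 0.3568]
orientation: [-2.221, -2.222, -0.008]
contact_force: [-0.7, 0.5, -5.7]
grip_width: 0.0563
```

```bash
python3 - <<'E'
from h import *
st(); m=camera_model('wrist'); save('wrist','w13.png')
E
```

```text
t 25.05 tcp [ 0.4267 -0.0018  0.3568] jawyaw 0.04 zax [ 0.003  0.004 -1.   ] q7 0.1 F [-0.7  0.5 -5.7] w 0.0563
```

View pics/w13.png

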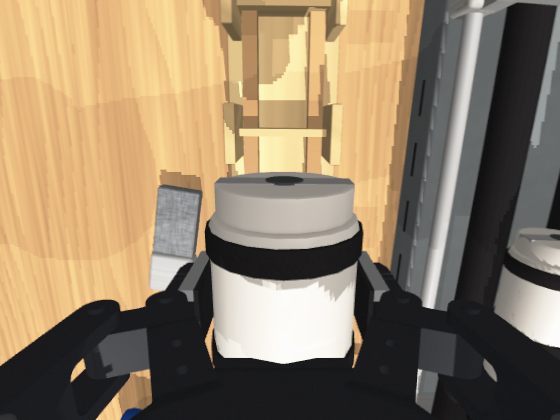

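apply_moves([
  {"xyz": [0.015, 0.003, 0], "turn": 0},
  {"xyz": [0.025, 0.005, 0], "turn": -0.01},
  {"xyz": [0.025, 0.005, 0], "turn": -0.01},
  {"xyz": [0.025, 0.005, 0], "turn": -0.01},
  {"xyz": [0.025, 0.005, 0], "turn": -0.009},
  {"xyz": [0.025, 0.005, 0], "turn": 0},
  {"xyz": [0.025, 0.004, 0], "turn": 0},
  {"xyz": [0.021, 0.003, 0], "turn": 0},
  {"xyz": [0, 0, 0], "turn": 0},
  {"xyz": [0, 0, 0], "turn": 0},
  {"xyz": [0, 0, 0], "turn": 0},
])

```text
clock: 26.02
tcp_pos: [0.6114, 0.0319, 0.3533]
orientation: [-2.265, -2.173, 0.006]
contact_force: [0.5, -0.2, -3.2]
grip_width: 0.0557
```

apply_moves([
  {"xyz": [0, 0, -0.02], "turn": 0},
  {"xyz": [0, 0, -0.02], "turn": 0},
  {"xyz": [0, 0, -0.015], "turn": 0},
  {"xyz": [0, 0, -0.01], "turn": 0},
  {"xyz": [0, 0, -0.004], "turn": 0},
  {"xyz": [0, 0, 0], "turn": 0},
  {"xyz": [0, 0, 0], "turn": 0},
  {"xyz": [0, 0, 0], "turn": 0},
])

```text
clock: 26.68
tcp_pos: [0.6128, 0.0325, 0.2877]
orientation: [2.265, 2.176, 0.002]
contact_force: [-0.2, -0.3, -3.9]
grip_width: 0.0558
```

apply_moves([
  {"xyz": [0, 0, -0.008], "turn": 0},
  {"xyz": [0, 0, -0.003], "turn": 0},
  {"xyz": [0, 0, -0.002], "turn": 0},
  {"xyz": [0, 0, -0.002], "turn": 0},
  {"xyz": [0, 0, 0], "turn": 0},
  {"xyz": [0, 0, 0], "turn": 0},
])

```text
clock: 27.18
tcp_pos: [0.6135, 0.0325, 0.2735]
orientation: [2.264, 2.176, 0.004]
contact_force: [-1.5, 1.0, 9.4]
grip_width: 0.0557
```

apply_moves([
  {"xyz": [0, 0, -0.001], "turn": 0},
  {"xyz": [0, 0, 0], "turn": 0},
  {"xyz": [0, 0, 0], "turn": 0},
])

```text
clock: 27.43
tcp_pos: [0.6135, 0.0324, 0.2735]
orientation: [2.265, 2.176, 0.005]
contact_force: [-4.5, 0.4, 17.8]
grip_width: 0.0559
```

apply_moves([
  {"xyz": [0, 0, 0.001], "turn": 0},
  {"xyz": [0, 0, 0], "turn": 0},
  {"xyz": [0, 0, 0], "turn": 0},
  {"xyz": [0, 0, 0.02], "turn": 0},
  {"xyz": [0, 0, 0.03], "turn": 0},
  {"xyz": [0, 0, 0.03], "turn": 0},
  {"xyz": [0, 0, 0.03], "turn": -0.112},
  {"xyz": [0, 0.007, 0.03], "turn": -0.112},
  {"xyz": [0, 0.008, 0.02], "turn": -0.112},
  {"xyz": [0, 0.008, 0], "turn": -0.112},
  {"xyz": [0, 0.008, 0], "turn": -0.112},
  {"xyz": [0, 0.008, 0], "turn": -0.112},
], claw=-1)

```text
clock: 28.43
tcp_pos: [0.6125, 0.0722, 0.432]
orientation: [-2.86, -1.3, -0.001]
contact_force: [0.5, 0.5, -0.3]
grip_width: 0.0853
```

apply_moves([
  {"xyz": [0, 0.008, 0], "turn": -0.112},
  {"xyz": [0, 0.008, 0], "turn": -0.112},
  {"xyz": [0, 0.008, 0], "turn": -0.112},
  {"xyz": [0, 0.008, 0], "turn": -0.112},
  {"xyz": [0.001, 0.008, 0], "turn": -0.112},
  {"xyz": [0.001, 0.008, 0], "turn": -0.112},
  {"xyz": [0.001, 0.008, 0], "turn": -0.112},
  {"xyz": [0.001, 0.008, 0], "turn": -0.112},
  {"xyz": [0, 0, 0], "turn": 0},
  {"xyz": [0, 0, 0], "turn": 0},
])

```text
clock: 29.27
tcp_pos: [0.6165, 0.1362, 0.4311]
orientation: [3.14, -0.052, -0.001]
contact_force: [0.4, -0.6, -0.4]
grip_width: 0.0853
```

```bash
python3 - <<'E'
from h import *
import pickle
st(); m=camera_model('wrist'); save('wrist','w14.png'); save('scene','s14.png')
pickle.dump(m,open('m14.pkl','wb'))
print(proj(m,[[.617,.1351,.196]]))
a=cv2.imread('pics/s14.png')[170:370,170:370];cv2.imwrite('pics/s14c.png',cv2.resize(a,None,fx=3,fy=3,interpolation=cv2.INTER_CUBIC))
E
```

```text
t 29.27 tcp [0.6165 0.1362 0.4311] jawyaw -91.9 zax [-0.001 -0.002 -1.   ] q7 -1.27 F [ 0.4 -0.6 -0.4] w 0.0853
[[283.72055049 221.64029712]]
```

View pics/w14.png

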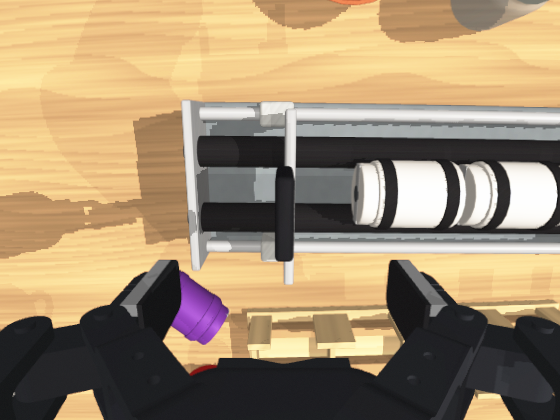

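View pics/s14c.png

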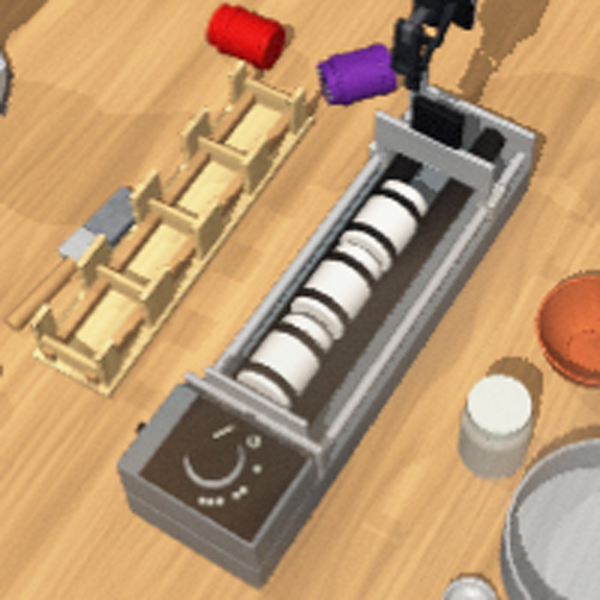

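apply_moves([
  {"xyz": [0.0005, -0.001, -0.025], "turn": 0},
  {"xyz": [0, 0, -0.025], "turn": 0},
  {"xyz": [0, 0, -0.025], "turn": 0},
  {"xyz": [0, 0, -0.018], "turn": 0},
  {"xyz": [0, 0, -0.004], "turn": 0},
  {"xyz": [0, 0, 0], "turn": 0},
  {"xyz": [0, 0, 0], "turn": 0},
])

```text
clock: 29.95
tcp_pos: [0.6173, 0.1341, 0.3359]
orientation: [-3.141, 0.058, -0.002]
contact_force: [0.7, 1.3, -1.0]
grip_width: 0.0854
```

apply_moves([
  {"xyz": [0, 0, 0], "turn": 0},
  {"xyz": [0, 0, 0], "turn": 0},
  {"xyz": [0, 0, 0], "turn": 0},
  {"xyz": [0, 0, 0], "turn": 0},
  {"xyz": [0, 0, 0], "turn": 0},
  {"xyz": [0, 0, 0], "turn": 0},
], claw=1, squeeze=60)

```text
clock: 30.45
tcp_pos: [0.617, 0.1348, 0.3349]
orientation: [-3.141, 0.058, -0.0]
contact_force: [-0.2, 10.8, 3.1]
grip_width: 0.0126
```

apply_moves([
  {"xyz": [-0.0003, -0.008, 0], "turn": 0},
  {"xyz": [-0.0003, -0.008, 0], "turn": 0},
  {"xyz": [-0.0003, -0.008, 0], "turn": 0},
  {"xyz": [-0.0003, -0.008, 0], "turn": 0},
  {"xyz": [-0.0003, -0.008, 0], "turn": 0},
  {"xyz": [0, 0, 0], "turn": 0},
])

```text
clock: 30.95
tcp_pos: [0.6152, 0.0919, 0.335]
orientation: [3.14, -0.063, 0.001]
contact_force: [-2.0, -3.1, 4.0]
grip_width: 0.0116
```

apply_moves([
  {"xyz": [-0.0002, -0.005, 0], "turn": 0},
  {"xyz": [-0.0002, -0.005, 0], "turn": 0},
  {"xyz": [-0.0002, -0.005, 0], "turn": 0},
  {"xyz": [-0.0002, -0.005, 0], "turn": 0},
  {"xyz": [0, 0, 0], "turn": 0},
  {"xyz": [0, 0, 0], "turn": 0},
])

```text
clock: 31.45
tcp_pos: [0.6146, 0.0746, 0.335]
orientation: [-3.14, 0.059, 0.001]
contact_force: [-3.0, 2.4, 6.7]
grip_width: 0.0115
```

apply_moves([
  {"xyz": [-0.0002, -0.004, 0], "turn": 0},
  {"xyz": [-0.0002, -0.004, 0], "turn": 0},
  {"xyz": [0, 0, 0], "turn": 0},
  {"xyz": [0, 0, 0], "turn": 0},
])

```text
clock: 31.78
tcp_pos: [0.6144, 0.0681, 0.335]
orientation: [-3.138, 0.056, 0.001]
contact_force: [-4.0, 6.7, 8.3]
grip_width: 0.0114
```

apply_moves([
  {"xyz": [-0.0001, -0.003, 0], "turn": 0},
  {"xyz": [0, 0, 0], "turn": 0},
  {"xyz": [0, 0, 0], "turn": 0},
])

```text
clock: 32.03
tcp_pos: [0.6143, 0.0655, 0.335]
orientation: [-3.137, 0.056, 0.002]
contact_force: [-4.9, 8.3, 9.0]
grip_width: 0.0113
```

apply_moves([
  {"xyz": [-0.0001, -0.003, 0], "turn": 0},
  {"xyz": [0, 0, 0], "turn": 0},
  {"xyz": [0, 0, 0], "turn": 0},
])

```text
clock: 32.28
tcp_pos: [0.6142, 0.0625, 0.335]
orientation: [-3.137, 0.056, 0.002]
contact_force: [-4.4, 7.4, 9.1]
grip_width: 0.0111
```

apply_moves([
  {"xyz": [-0.0001, -0.003, 0], "turn": 0},
  {"xyz": [0, 0, 0], "turn": 0},
  {"xyz": [0, 0, 0], "turn": 0},
])

```text
clock: 32.53
tcp_pos: [0.6141, 0.0599, 0.335]
orientation: [-3.137, 0.055, 0.002]
contact_force: [-4.3, 9.2, 9.7]
grip_width: 0.0108
```

apply_moves([
  {"xyz": [-0.0001, -0.003, 0], "turn": 0},
  {"xyz": [0, 0, 0], "turn": 0},
  {"xyz": [0, 0, 0], "turn": 0},
])

```text
clock: 32.78
tcp_pos: [0.614, 0.0572, 0.335]
orientation: [-3.136, 0.055, 0.002]
contact_force: [-5.8, 10.4, 10.3]
grip_width: 0.0114
```

```bash
python3 - <<'E'
from h import *
st(); save('wrist','w15.png'); save('scene','s15.png'); save('side','d15.png')
a=cv2.imread('pics/s15.png')[190:350,200:360];cv2.imwrite('pics/s15c.png',cv2.resize(a,None,fx=3.7,fy=3.7,interpolation=cv2.INTER_CUBIC))
E
```

```text
t 32.78 tcp [0.614  0.0572 0.335 ] jawyaw -91.99 zax [-0.001  0.005 -1.   ] q7 -1.08 F [-5.8 10.4 10.3] w 0.0114
```

View pics/w15.png

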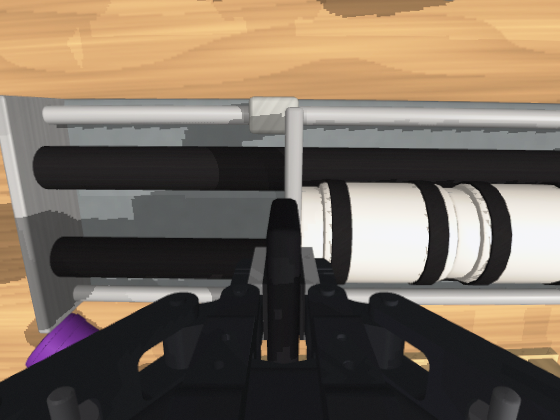

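View pics/s15c.png

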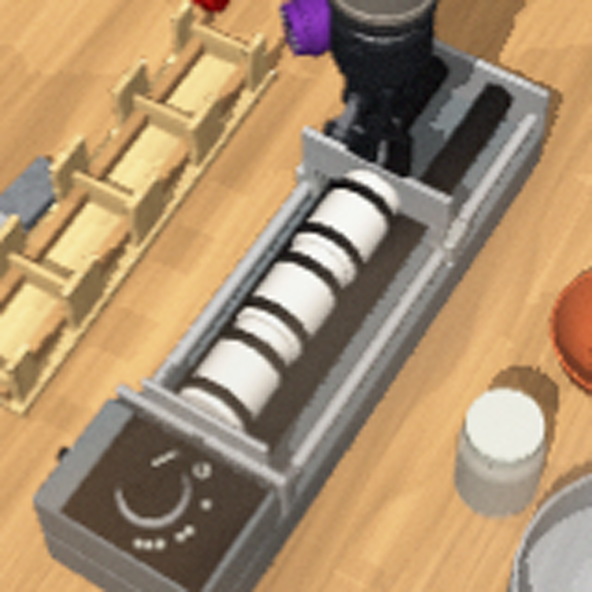

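apply_moves([
  {"xyz": [-0.0001, -0.002, 0], "turn": 0},
  {"xyz": [0, 0, 0], "turn": 0},
  {"xyz": [0, 0, 0], "turn": 0},
])

```text
clock: 33.18
tcp_pos: [0.614, 0.0558, 0.335]
orientation: [-3.135, 0.053, 0.003]
contact_force: [-5.7, 13.7, 10.9]
grip_width: 0.011
```

apply_moves([
  {"xyz": [-0.0001, -0.002, 0], "turn": 0},
  {"xyz": [0, 0, 0], "turn": 0},
  {"xyz": [0, 0, 0], "turn": 0},
])

```text
clock: 33.43
tcp_pos: [0.6141, 0.0554, 0.335]
orientation: [-3.133, 0.051, 0.003]
contact_force: [-7.2, 16.8, 13.9]
grip_width: 0.0111
```

apply_moves([
  {"xyz": [-0.0001, -0.002, 0], "turn": 0},
  {"xyz": [0, 0, 0], "turn": 0},
  {"xyz": [0, 0, 0], "turn": 0},
])

```text
clock: 33.68
tcp_pos: [0.6142, 0.0549, 0.335]
orientation: [-3.13, 0.048, 0.004]
contact_force: [-7.5, 22.5, 15.4]
grip_width: 0.0113
```

apply_moves([
  {"xyz": [0, -0.002, 0], "turn": 0},
  {"xyz": [0, 0, 0], "turn": 0},
  {"xyz": [0, 0, 0], "turn": 0},
])

```text
clock: 33.93
tcp_pos: [0.6143, 0.0545, 0.3349]
orientation: [-3.127, 0.045, 0.005]
contact_force: [-10.1, 27.3, 17.0]
grip_width: 0.0113
```

apply_moves([
  {"xyz": [0, -0.002, 0], "turn": 0},
  {"xyz": [0, 0, 0], "turn": 0},
  {"xyz": [0, 0, 0], "turn": 0},
])

```text
clock: 34.18
tcp_pos: [0.6144, 0.054, 0.3349]
orientation: [-3.125, 0.042, 0.007]
contact_force: [-10.1, 32.8, 19.8]
grip_width: 0.0115
```

apply_moves([
  {"xyz": [0, 0.003, 0], "turn": 0},
  {"xyz": [0, 0.002, 0], "turn": 0},
  {"xyz": [0, 0, 0], "turn": 0},
  {"xyz": [0, 0, 0], "turn": 0},
])

```text
clock: 34.52
tcp_pos: [0.6141, 0.0552, 0.335]
orientation: [-3.132, 0.049, 0.003]
contact_force: [-7.5, 19.8, 14.2]
grip_width: 0.0115
```

apply_moves([
  {"xyz": [0, 0, 0], "turn": 0},
  {"xyz": [0, 0, 0], "turn": 0},
  {"xyz": [0, 0, 0], "turn": 0},
  {"xyz": [0, 0, 0], "turn": 0},
  {"xyz": [0, 0, 0.02], "turn": 0},
  {"xyz": [0, 0, 0.03], "turn": 0},
  {"xyz": [0, 0, 0.03], "turn": 0},
  {"xyz": [0, 0, 0.03], "turn": 0},
  {"xyz": [0, -0.03, 0], "turn": 0},
  {"xyz": [0, -0.03, 0], "turn": 0},
  {"xyz": [0, -0.03, 0], "turn": 0},
  {"xyz": [0, 0, 0], "turn": 0},
], claw=-1)

```text
clock: 35.52
tcp_pos: [0.6117, -0.0479, 0.4459]
orientation: [3.138, -0.074, 0.003]
contact_force: [-0.8, -1.4, 1.0]
grip_width: 0.0856
```

apply_moves([
  {"xyz": [0, 0, 0], "turn": 0},
  {"xyz": [0, 0, 0], "turn": 0},
])

```text
clock: 35.68
tcp_pos: [0.6136, -0.0404, 0.4445]
orientation: [-3.141, 0.06, 0.0]
contact_force: [0.1, -0.3, -0.2]
grip_width: 0.0857
```

```bash
python3 - <<'E'
from h import *
import pickle
st(); m=camera_model('wrist'); save('wrist','w16.png'); pickle.dump(m,open('m16.pkl','wb'))
E
```

```text
t 35.68 tcp [ 0.6136 -0.0404  0.4445] jawyaw -92.18 zax [-0.  0. -1.] q7 -1.03 F [ 0.1 -0.3 -0.2] w 0.0857
```

View pics/w16.png

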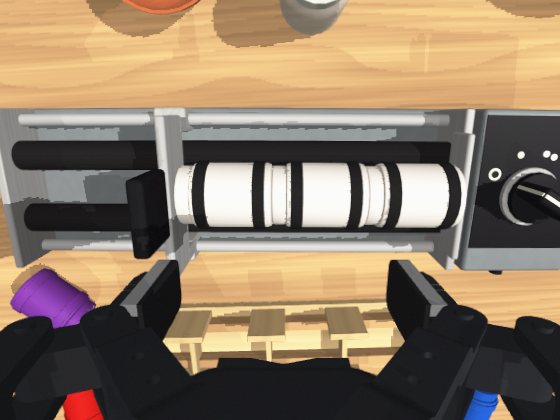

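```bash
python3 - <<'E'
import cv2
a=cv2.imread('pics/w16.png')[100:270,120:290];b=cv2.imread('pics/w16.png')[100:270,390:560]
cv2.imwrite('pics/w16c.png',cv2.resize(cv2.hconcat([a,b]),None,fx=2.3,fy=2.3,interpolation=cv2.INTER_CUBIC))
E
```

```text
(no output)
```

View pics/w16c.png

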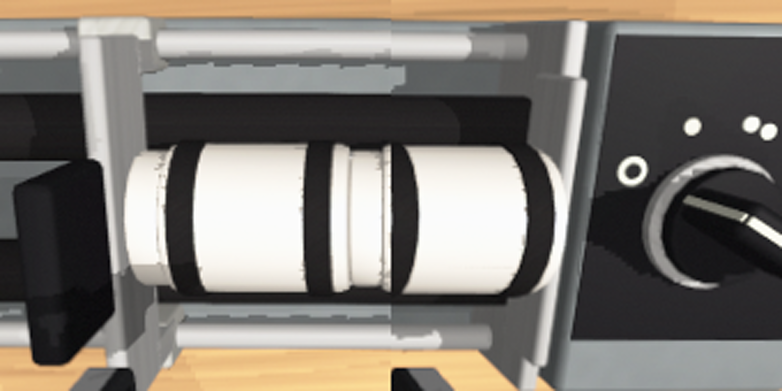

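apply_moves([
  {"xyz": [-0.0012, -0.022, 0], "turn": 0.105},
  {"xyz": [-0.0012, -0.022, 0], "turn": 0.105},
  {"xyz": [-0.0012, -0.022, 0], "turn": 0.105},
  {"xyz": [-0.0012, -0.022, -0.005], "turn": 0.105},
  {"xyz": [-0.0012, -0.022, -0.01], "turn": 0.105},
  {"xyz": [-0.0012, -0.022, -0.01], "turn": 0.105},
  {"xyz": [-0.0012, -0.022, -0.01], "turn": 0.105},
  {"xyz": [-0.0012, -0.022, -0.01], "turn": 0.105},
  {"xyz": [-0.001, -0.022, -0.01], "turn": 0.105},
  {"xyz": [-0.001, -0.022, -0.01], "turn": 0.105},
  {"xyz": [0, 0, 0], "turn": 0},
  {"xyz": [0, 0, 0], "turn": 0},
])

```text
clock: 36.73
tcp_pos: [0.6019, -0.2607, 0.379]
orientation: [-2.748, -1.52, 0.001]
contact_force: [0.2, 0.3, -0.1]
grip_width: 0.0852
```

```bash
python3 - <<'E'
from h import *
st(); m=camera_model('wrist'); save('wrist','w17.png')
c=np.array([.602,-.2605,.161]);d=np.array([np.cos(np.radians(57.9)),np.sin(np.radians(57.9)),0])
print(proj(m,[c,c+.023*d,c-.023*d]).round(1))
a=cv2.imread('pics/w17.png')[100:300,180:380];cv2.imwrite('pics/w17c.png',cv2.resize(a,None,fx=3,fy=3,interpolation=cv2.INTER_CUBIC))
E
```

```text
t 36.73 tcp [ 0.6019 -0.2607  0.379 ] jawyaw -32.09 zax [-0.001  0.    -1.   ] q7 0.2 F [ 0.2  0.3 -0.1] w 0.0852
[[285.1 231.7]
 [285.2 192.2]
 [285.  268.7]]
```

View pics/w17c.png

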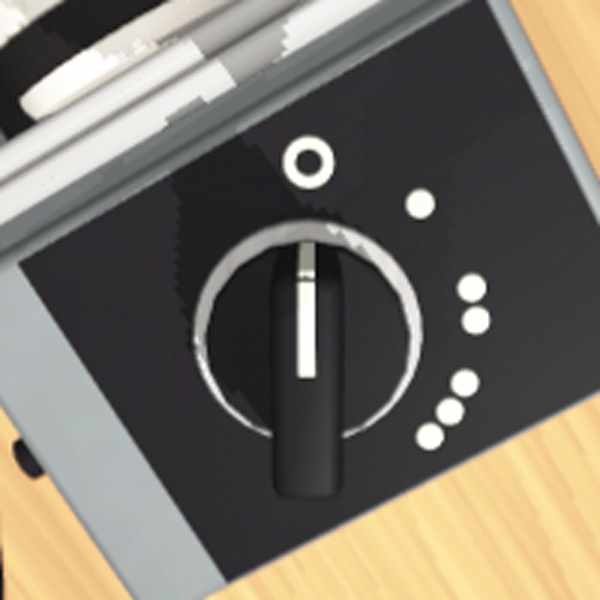

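apply_moves([
  {"xyz": [-0.001, 0.001, -0.02], "turn": 0},
  {"xyz": [0, 0, -0.02], "turn": 0},
  {"xyz": [0, 0, -0.018], "turn": 0},
  {"xyz": [0, 0, -0.009], "turn": 0},
  {"xyz": [0, 0, 0], "turn": 0},
  {"xyz": [0, 0, 0], "turn": 0},
])

```text
clock: 37.28
tcp_pos: [0.6017, -0.2582, 0.313]
orientation: [-2.746, -1.525, 0.0]
contact_force: [-0.2, -0.3, 0.0]
grip_width: 0.0855
```

apply_moves([
  {"xyz": [0, 0, 0], "turn": 0},
  {"xyz": [0, 0, 0], "turn": 0},
  {"xyz": [0, 0, 0], "turn": 0},
  {"xyz": [0, 0, 0], "turn": 0},
  {"xyz": [0, 0, 0], "turn": 0},
  {"xyz": [0, 0, 0], "turn": 0},
], claw=1, squeeze=25)

```text
clock: 37.78
tcp_pos: [0.6012, -0.2595, 0.3131]
orientation: [2.747, 1.523, 0.001]
contact_force: [1.9, -0.9, 4.0]
grip_width: 0.0134
```

apply_moves([
  {"xyz": [0, 0, 0.001], "turn": -0.1165},
  {"xyz": [0, 0, 0], "turn": -0.1165},
  {"xyz": [0, 0, 0], "turn": -0.1165},
  {"xyz": [0, 0, 0], "turn": -0.1165},
  {"xyz": [0, 0, 0], "turn": -0.1165},
  {"xyz": [0, 0, 0], "turn": -0.1165},
  {"xyz": [0, 0, 0], "turn": -0.1165},
  {"xyz": [0, 0, 0], "turn": -0.1165},
  {"xyz": [0, 0, 0], "turn": -0.1165},
  {"xyz": [0, 0, 0], "turn": -0.1165},
  {"xyz": [0, 0, 0], "turn": -0.1165},
  {"xyz": [0, 0, 0], "turn": -0.1165},
])

```text
clock: 38.78
tcp_pos: [0.6012, -0.2592, 0.3132]
orientation: [3.081, -0.61, 0.0]
contact_force: [1.9, -1.4, -5.4]
grip_width: 0.0136
```

apply_moves([
  {"xyz": [0, 0, 0], "turn": 0},
  {"xyz": [0, 0, 0], "turn": 0},
  {"xyz": [0, 0, 0], "turn": 0},
])

```text
clock: 39.03
tcp_pos: [0.6012, -0.2592, 0.3132]
orientation: [3.084, -0.596, 0.0]
contact_force: [2.8, -3.0, -7.6]
grip_width: 0.0131
```

```bash
python3 -c "
from h import *
st()"
```

```text
t 39.03 tcp [ 0.6012 -0.2592  0.3132] jawyaw -111.87 zax [ 0. -0. -1.] q7 -0.92 F [ 2.8 -3.  -7.6] w 0.0131
```

apply_moves([
  {"xyz": [0, 0, 0], "turn": 0},
  {"xyz": [0, 0, 0], "turn": 0},
  {"xyz": [0, 0, 0], "turn": 0},
  {"xyz": [0, 0, 0], "turn": 0},
  {"xyz": [0, 0, 0.01], "turn": 0},
  {"xyz": [0, 0, 0.02], "turn": 0},
  {"xyz": [0, 0, 0.03], "turn": 0},
  {"xyz": [0, 0, 0.03], "turn": 0},
  {"xyz": [0, 0, 0.03], "turn": 0},
  {"xyz": [0, 0, 0.02], "turn": 0},
  {"xyz": [0, 0, 0], "turn": 0},
  {"xyz": [0, 0, 0], "turn": 0},
], claw=0)

```text
clock: 40.03
tcp_pos: [0.6008, -0.2597, 0.4555]
orientation: [3.083, -0.601, 0.004]
contact_force: [-0.5, -0.8, 0.3]
grip_width: 0.0429
```

```bash
python3 - <<'E'
from h import *
st(); a=save('wrist','w18.png'); save('scene','s18.png')
a=cv2.imread('pics/s18.png')[170:370,170:370];cv2.imwrite('pics/s18c.png',cv2.resize(a,None,fx=3,fy=3,interpolation=cv2.INTER_CUBIC))
E
```

```text
t 40.03 tcp [ 0.6008 -0.2597  0.4555] jawyaw -112.07 zax [ 0.003 -0.001 -1.   ] q7 -1.02 F [-0.5 -0.8  0.3] w 0.0429
```

View pics/w18.png

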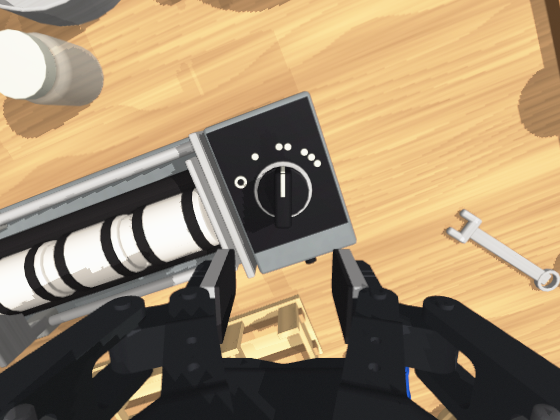

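View pics/s18c.png

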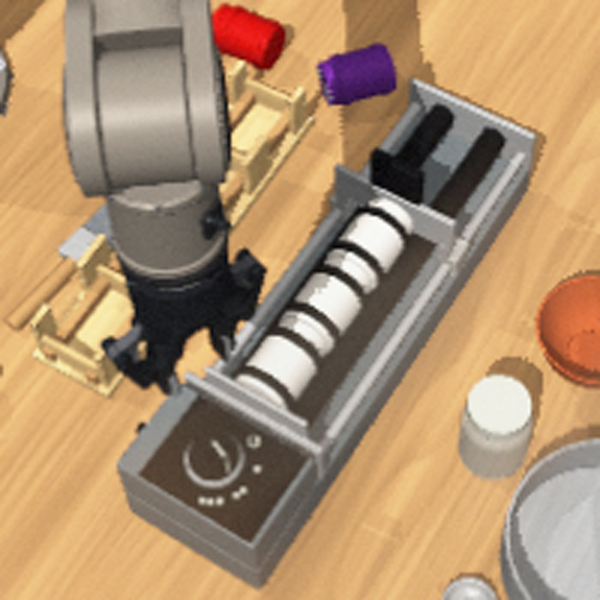

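Selector points at the two dots, the row is closed and the arm is clear of everything. Handing in.

```bash
python3 -c "
from h import *
print(r.hand_in()); st()"
```

```text
the job is handed in; nothing more can be done
None
the job is handed in; nothing more can be done
```

The job is done and handed in at about 40 s of the 210 s allowed; hand-in gives no verdict.

- **Selector off:** it started at two dots. I turned it to off before touching the jars, and it was still at off when I came back to it after the stop was closed.
- **Jars:** three were in the rack (the fourth place was empty). I first slid the end stop open, then laid all three lengthwise on the rollers in one row from the end plate. The red, purple and blue look-alikes were left alone.
- **End stop:** I pushed it up until it stalled, with about 33 N pushing back. A close-up then showed both ends of the row touching, so the play should be well under 10 mm, though I judged it by eye and force only.
- **Selector to two dots:** I turned it, let go and raised the arm clear. The last pictures show the pointer on the two dots, the row closed and the gripper touching nothing.

The mug and glaze jar were not touched. The rack got knocked partway through, but that was noticed only after it was empty, so it affected nothing.

One check disagreed with the description: the jars' tyres looked about 48 mm apart, while the sheet implies 58 mm. I gripped midway between the tyres I saw, and every grasp held.

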